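Lower the thickness probe through its guide into a wet pot

TASK

Slide the blue carriage along its rail until the hole of its brass guide is over the middle of the clay pot, and turn its red clamp knob clockwise as far as it goes to lock it there. Then take the probe by its blue head out of the wooden holder and lower it upright through the middle of the guide hole, without touching the guide or the wet pot, until the red band on its rod is level with the top of the brass guide. Finish holding the probe still there in the gripper; do not let go, and leave the pot and everything else on the table undisturbed.

Things in the scene. Friction and masses are not known exactly. Their poses are not given: they have to be found in the camera images.
- gauge: Fixed gauge, origin on the table under the middle of its steel rail, which runs along its y axis on two aluminium posts (y = +-155 mm, 120 mm high). Grey base plate 12 mm thick, x -45 to 175, y +-180 mm. On the rail a blue carriage (66 x 60 mm, top at 127 mm) carries a brass guide, its hole at x = 90 mm, and a red clamp knob at x = -22 mm.
- carriage (a joint): Position of the blue carriage along the gauge's +y, 0 to 0.170 m; at 0 the guide hole and knob are at gauge y = -85 mm. Slides with about 1.5 N while unlocked; locked, it resists about 10 N more.
- clamp_knob (a joint): Angle of the clamp knob, rad: 0 = free, grows turning clockwise seen from above, end stop at 1.5. The clamp bites from about 0.8 and is firm at the stop; turning takes about 0.1 N m and it stays where it is left. Biting, it can drag the carriage a few mm along the rail unless the grip on the knob keeps its place.
- knob_grip (a point): On the knob's axis, 157 mm above the table, the height to grip it. The knob is an upright red bar 46 mm long, 16 mm thick, 137 to 169 mm above the table. At angle 0 its length lies along the gauge's x, so it is pinched across the gauge's y; pulling it sideways slides the carriage. The point turns with the knob.
- guide_hole (a point): Centre of the guide hole (vertical bore, diameter 25 mm) at the top face of the brass plate (56 x 56 x 12 mm), 117 mm above the table. Axes as the gauge's.
- pot: Wet brown clay pot on the gauge's base plate, outside diameter 120 mm, height 65 mm, wall 10 mm, floor 12 mm thick; origin at the centre of its underside (12 mm above the table). It stands in the line of travel of the guide hole. Its yaw means nothing.
- holder: Fixed wooden block 70 x 70 mm, 100 mm high, with a vertical 11.5 mm hole in the middle, in which the probe hangs upright; origin at the centre of its underside.
- probe: The probe, about 90 g: steel rod of diameter 10 mm; black collar (diameter 18, from 96 to 102 mm above the tip) that rests on the holder's top, so the tip hangs 4 mm above the table; square blue head 20 x 20 mm from 108 to 152 mm, black button on top to 156 mm. Origin at the tip, z up the rod, x and y square to the head's flats.
- probe_grip (a point): Middle of the probe's blue head, 130 mm above the tip: where to grip it.
- probe_tip (a point): Lower end of the probe's rod.
- probe_band (a point): On the rod's axis at the middle of the red band (8 mm wide), 81 mm above the tip. With the band level with the guide's top the tip is 12 mm above the pot's floor.
- brush_jar: Bystander: clear plastic jar, diameter 76, height 70 mm, brushes standing out to 125 mm. It and the probe holder stand on opposite sides of the gauge, either way round. Origin under its centre.
- slip_cup: Bystander: small clear cup, diameter 76, height 50 mm. Origin under its centre.
- tumbler: Bystander: turquoise tumbler, diameter 80, height 165 mm. Origin under its centre.
- wood_knife: Bystander: wooden clay knife 130 x 18 x 10 mm lying on the gauge's base plate. Origin under its centre.
There are look-alikes about, which are no part of the job. Several things look just like the probe: the one meant starts nearest to the robot's base.

How it is judged:
By the outcome, as a careful person would: the job done as asked, in the order asked, and still so for the second after the job is handed in, while the arm keeps its last pose, push and grip.
It also fails if it takes over 59 s, if anything falls off the work surface, if the arm or the gripper's body presses on something with over 40 N, if the wrist force passes 120 N, or if a joint passes its speed limit or range.

ROBOT

A 6-joint arm with a two-finger parallel gripper is mounted at the origin on the work surface. World frame = base frame: x ahead of the robot, y to its left, z up, the work surface at z = 0. Lengths are in m, angles in rad, forces in N, time in s.
With the tool pointing down it reaches from about 0.325 to 0.85 m from the base axis. Payload 4.4 kg.
Tool frame: the origin (TCP) lies between the finger pads; the fingertips stand 17 mm ahead of it and the grasp point (between the pads) lies 2 mm behind it; z points along the fingers, x is the direction in which the jaws open and shut, and the axes are right-handed (so a half turn about z gives the same grasp; the last joint's range is limited). The gripper opens to 94 mm and grips with 3 to 60 N. Pads are 16 mm wide; open, the fingers measure 119 mm over their backs; the gripper's body (75 mm by 177 mm) begins 78 mm behind the grasp point.
Start: joints at [-1.341, 0.207, 1.542, -0, 1.393, -0.15], TCP at [0.214, -0.534, 0.192] pointing down, gripper open.
Joint ranges: [-2.73, 2.73], [-0.86, 2.22], [0.23, 2.46], [-1.11, 4.25], [0.08, 2.63], [-2.82, 2.82]. Speed limits (rad/s): [2.79, 2.79, 3.14, 3.14, 3.14, 3.14].

INTERFACE

Orientations are given as a rotation vector (axis times angle).
In Python, from plant import manip gives the robot as it stands.
- The arm moves only by the shell command python3 -m jog 'ROWS' [FORCE]. ROWS is text: rows parted by semicolons, each of 7 numbers parted by spaces: the shift along the tool's x, y, z in units of 40 mm (1.0 is 40 mm), then the turn, a rotation vector about the tool's x, y, z in rad, then the closure in counts, from 0 (fully open) to 255 (shut). A call has 1 to 20 rows; each row shifts and turns the commanded pose from where the row before left it, along the tool's axes as they then stand; what a row does not reach is not made up. A row lasts 1/12 s, in which the tool goes at most 41.7 mm and 7.16 degrees, less where a joint would pass 70% of its speed; a pose out of reach is approached as far as the arm can. A call is refused whole if a number of a shift passes 1 or a number of a turn 0.125, either way. A call with a gripper value outside its range is refused whole. The fingers move at their own pace and stop on an object; FORCE is the grip in N (left out, the last holds). Time passes only in rows, so rows that do not move let the fingers close. It gives the time, the measured TCP pose, the force and the opening at its end, in the units of the state.
- manip.state(): the state, without advancing time (a new reading comes with each control period).
- manip.read_camera(name): name is "scene" or "top" or "wrist"; returns the picture (400x640x3 uint8, blue, green, red); there is no depth.
- manip.camera_params(name): a dict with "fov_y" (degrees; the focal length in pixels is half the picture's height over the tangent of half this angle, whatever the lens; pixels are square), "cx", "cy" (the principal point, pixels), "R" (3x3) and "t" (3): a world point X has camera coordinates R X + t; the wrist camera has in their place "mount" (4x4, takes a point from camera to tool coordinates, whose origin is the TCP and whose axes are the tool frame's). Camera axes: x right, y down, z forward; pixel columns grow to the right and rows downward; lengths in m; the calibration is good to about 2 mm. A picture is of the moment at which its call begins: read the wrist's pose just before it. camera_params takes no time and is no camera call.
- manip.job_done(): hands the job in, once; it reports no verdict.
Trained networks look in the newest picture that a camera, given by its name, has taken for a name from the list of things; names that differ only in an ending like _2 or _b are one class to them, and where a whole thing is asked for, a point or a joint stands for the part that bears it (a point fixed in the world has none). Each returns a list of dicts, best first, with "score" (0 to 1); they miss things now and then, are a little off and sometimes report something else, mostly with a low value. They report only what shows in the picture. A call takes as long as a camera call. They do not tell look-alikes from the thing itself.
- manip.spot_in(label, camera): "xy" ([column, row] in pixels, amid what is visible of it).
The state is a dict: "time_s": time; "joint_positions": joint angles; "qd": joint speeds; "joint_efforts": joint torques, N m; "tcp_pos": TCP position; "ee_rot": TCP orientation; "wrist_force": force on the tool from outside, world axes, zero at the start; "ft_torque": the same for the moment, N m; "opening": finger opening in m.
Only numpy, scipy, OpenCV 4.12 (cv2) and the standard library are available. Lean on these libraries where they do the work, as an engineer would, in place of code of your own. Each camera call takes 0.05 s, during which the arm holds its last target.

## Working session

There is one attempt and no reset: what is moved stays moved. The work goes in short steps, Python scripts to look and compute and a shell command to move; the robot and the scene stay as the last step left them, time stands still between calls to the robot, and variables do not carry over. Pictures are saved under pics/ and viewed, and the job is handed in when it is done.

```bash
ls; mkdir -p pics; python3 - <<'E'
from plant import manip
import cv2
print(manip.state())
for n in ("scene","top","wrist"):
    p=manip.camera_params(n); print(n,p)
    cv2.imwrite(f"pics/{n}0.png",manip.read_camera(n))
E
```

```text
pics
{'time_s': 0.0, 'joint_positions': array([-1.34052475e+00,  2.07423971e-01,  1.54292325e+00,  9.59777798e-06,
        1.39345906e+00, -1.50509249e-01]), 'qd': array([-3.47834655e-04, -2.48400234e-04, -6.64806179e-05,  6.17938022e-04,
       -1.55359710e-03, -1.08087757e-03]), 'joint_efforts': array([-1.59980442e-03, -3.70881021e+01, -2.81417960e+01,  6.96112588e-02,
        3.61865130e-02, -1.72311384e-04]), 'tcp_pos': array([ 0.21349631, -0.53302034,  0.19100313]), 'ee_rot': array([-2.60043994e+00,  1.76006641e+00,  2.54351285e-03]), 'wrist_force': array([ 0.66527799,  0.03075205, -0.38696162]), 'ft_torque': array([-0.01095891, -0.05311145, -0.01782573]), 'opening': 0.09351293900478558}
scene {'fov_y': 53.26228143537659, 'cx': 322.4465638476073, 'cy': 198.21034796642223, 'R': array([[ 0.65496033,  0.75552317,  0.0145503 ],
       [ 0.53765303, -0.45238643, -0.71153056],
       [-0.53099547,  0.4738473 , -0.70250448]]), 't': array([-0.32262029, -0.2102446 ,  1.50103271])}
top {'fov_y': 51.36431430989114, 'cx': 318.0985740410991, 'cy': 194.58850449119998, 'R': array([[ 0.00519749, -0.9999575 ,  0.00761433],
       [-0.999445  , -0.00544508, -0.03286404],
       [ 0.0329041 , -0.00743929, -0.99943083]]), 't': array([-0.03540714,  0.51580774,  1.23415963])}
wrist {'fov_y': 62.80293827742475, 'cx': 319.2579989574756, 'cy': 197.7760498989068, 'mount': array([[ 9.99999869e-01, -3.79292023e-04,  3.43817852e-04,
        -4.80643562e-05],
       [ 2.63748702e-04,  9.57332189e-01,  2.88989636e-01,
        -8.52781656e-02],
       [-4.38759360e-04, -2.88989507e-01,  9.57332164e-01,
        -1.91875855e-01],
       [ 0.00000000e+00,  0.00000000e+00,  0.00000000e+00,
         1.00000000e+00]])}
```

View pics/scene0.png

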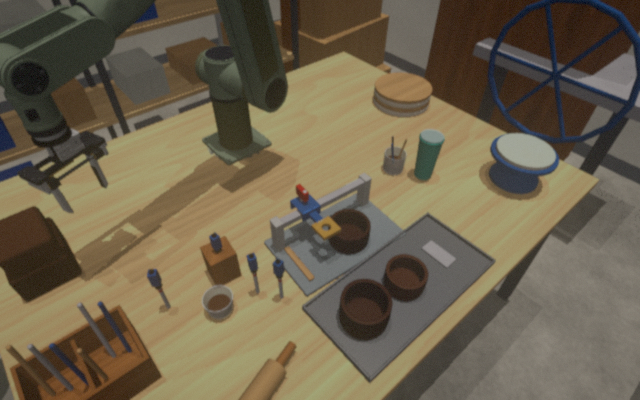

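View pics/top0.png

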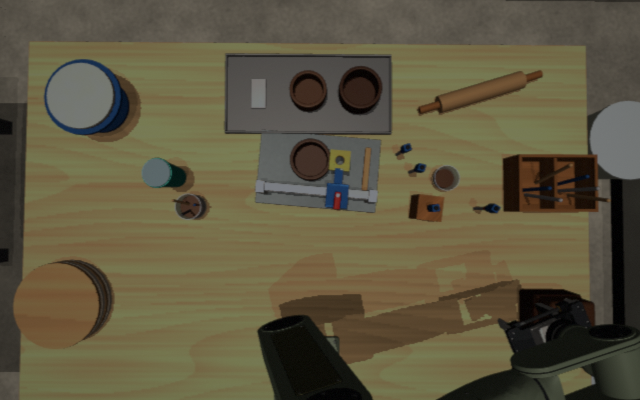

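View pics/wrist0.png

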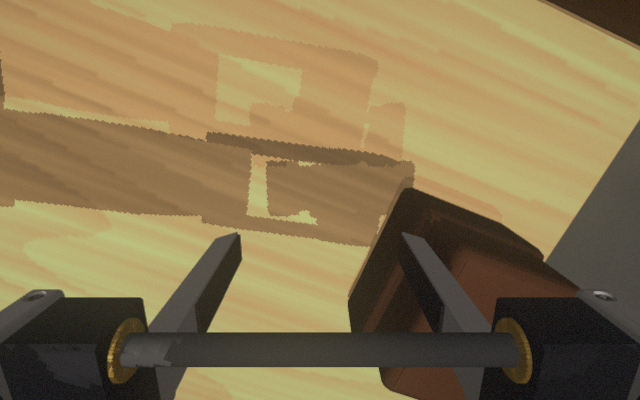

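```bash
python3 - <<'E'
from plant import manip
for cam in ("top","scene"):
  for l in ("gauge","carriage","clamp_knob","knob_grip","guide_hole","pot","holder","probe","probe_grip","brush_jar","slip_cup","tumbler","wood_knife"):
    try: print(cam,l,[( [round(float(v)) for v in d["xy"]],round(float(d["score"]),2)) for d in manip.spot_in(l,cam)])
    except Exception as e: print(l,e)
print(manip.state()["time_s"])
E
```

```text
top gauge [([326, 180], 0.83), ([367, 167], 0.72), ([164, 178], 0.69)]
top carriage [([334, 187], 0.83), ([188, 205], 0.44)]
top clamp_knob []
top knob_grip [([334, 199], 0.69)]
top guide_hole [([340, 181], 0.81)]
top pot [([164, 174], 0.32)]
top holder [([425, 204], 0.62)]
top probe [([493, 207], 0.66), ([420, 166], 0.58), ([434, 209], 0.53), ([407, 150], 0.51)]
top probe_grip [([492, 208], 0.69)]
top brush_jar [([187, 208], 0.88)]
top slip_cup [([447, 177], 0.97), ([426, 205], 0.61), ([333, 195], 0.36)]
top tumbler [([163, 175], 0.96), ([189, 207], 0.35)]
top wood_knife [([366, 169], 0.7)]
scene gauge [([322, 233], 0.88)]
scene carriage [([311, 213], 0.95)]
scene clamp_knob [([301, 192], 0.62), ([216, 243], 0.41)]
scene knob_grip [([302, 196], 0.45), ([321, 234], 0.18)]
scene guide_hole [([311, 215], 0.81), ([299, 264], 0.25)]
scene pot [([351, 233], 0.81)]
scene holder [([218, 263], 0.91)]
scene probe [([154, 280], 0.73), ([213, 240], 0.64), ([280, 269], 0.49), ([254, 265], 0.47)]
scene probe_grip [([156, 282], 0.78), ([214, 243], 0.7), ([254, 270], 0.61), ([278, 271], 0.48)]
scene brush_jar [([394, 160], 0.76), ([222, 261], 0.73), ([302, 192], 0.58)]
scene slip_cup [([220, 301], 0.85)]
scene tumbler [([430, 152], 0.94), ([217, 243], 0.38)]
scene wood_knife [([298, 259], 0.69), ([394, 157], 0.48)]
1.45
```

The scene view shows the gauge with its blue carriage at about (311,213), the pot at (351,233), the holder with its probe at (218,255) and the cup at (220,301). The other probes stand at (154,280), (254,265) and (280,269). Next I'll enlarge the gauge in the top view.

```bash
cat > h.py <<'E'
import numpy as np,cv2
from plant import manip
from scipy.spatial.transform import Rotation as Ro
def cam(name,st=None):
    p=manip.camera_params(name); f=200/np.tan(np.radians(p["fov_y"])/2)
    if name=="wrist":
        T=np.eye(4);T[:3,:3]=Ro.from_rotvec(st["ee_rot"]).as_matrix();T[:3,3]=st["tcp_pos"]
        M=T@p["mount"];R=M[:3,:3].T;t=-R@M[:3,3]
    else: R,t=np.array(p["R"]),np.array(p["t"])
    return f,p["cx"],p["cy"],R,t
def ray(c,uv):
    f,cx,cy,R,t=c; d=R.T@np.array([(uv[0]-cx)/f,(uv[1]-cy)/f,1]); return -R.T@t,d
def onz(c,uv,z):
    o,d=ray(c,uv); return o+d*(z-o[2])/d[2]
def proj(c,X):
    f,cx,cy,R,t=c; q=R@np.array(X)+t; return np.array([cx+f*q[0]/q[2],cy+f*q[1]/q[2]])
def tri(c1,u1,c2,u2):
    o1,d1=ray(c1,u1);o2,d2=ray(c2,u2)
    s=np.linalg.lstsq(np.stack([d1,-d2],1),o2-o1,rcond=None)[0]
    a,b=o1+s[0]*d1,o2+s[1]*d2
    return (a+b)/2,np.linalg.norm(a-b)
E
python3 - <<'E'
import cv2
a=cv2.imread("pics/top0.png")[120:230,240:460]
cv2.imwrite("pics/topc.png",cv2.resize(a,None,fx=3.6,fy=3.6,interpolation=cv2.INTER_CUBIC)*1)
a=cv2.imread("pics/scene0.png")[170:310,190:410]
cv2.imwrite("pics/scenec.png",cv2.resize(a,None,fx=3.6,fy=3.6,interpolation=cv2.INTER_CUBIC))
E
```

```text
(no output)
```

View pics/topc.png

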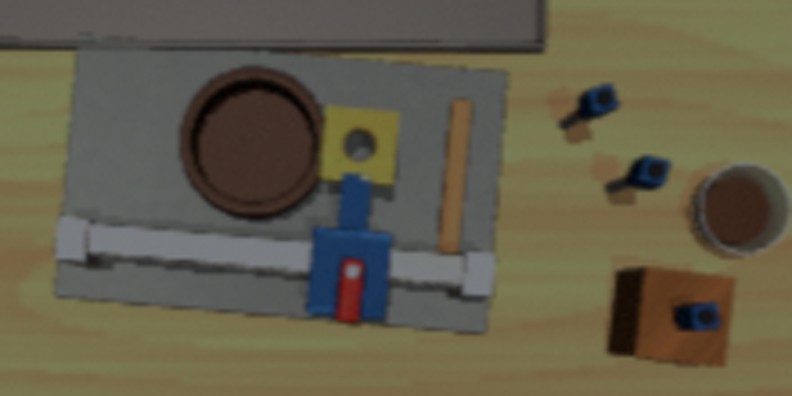

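View pics/scenec.png

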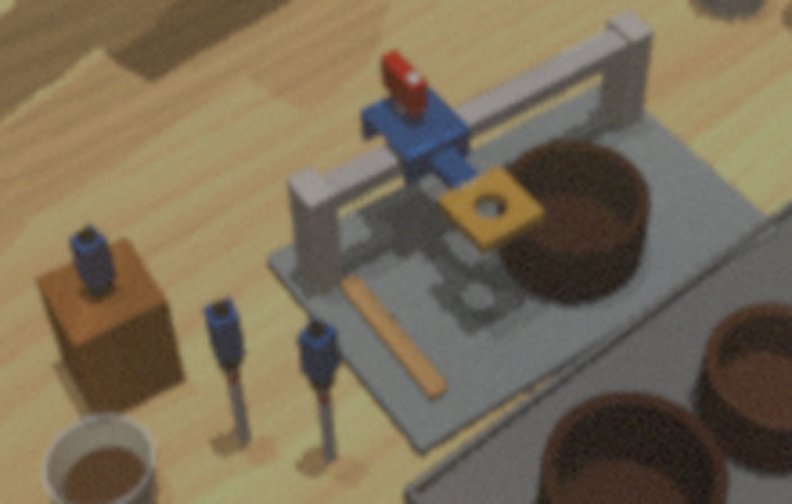

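```bash
python3 - <<'E'
from h import *
from scipy.optimize import least_squares
T=cam("top");S=cam("scene")
tc=lambda u,v:(u/3.6+240-.36,v/3.6+120-.36); sc=lambda u,v:(u/3.6+190-.36,v/3.6+170-.36)
cor=[(175,180),(175,-180),(-45,-180),(-45,180)]
px=[(78,48),(508,71),(487,333),(54,296)]
obs=[(T,tc(*p),(x/1e3,y/1e3,.012)) for p,(x,y) in zip(px,cor)]
# scene corners
obs+=[(S,sc(268,259),(-.045,-.18,.012)),(S,sc(419,453),(.175,-.18,.012))]
def f(p,full=True):
    c,s=np.cos(p[2]),np.sin(p[2]);r=[]
    for C,uv,(x,y,z) in obs+[(T,tc(359,144),(.09,p[3],.117)),(S,sc(491,207),(.09,p[3],.117))]:
        r+=list(proj(C,(p[0]+c*x-s*y,p[1]+s*x+c*y,z))-uv)
    return r
r=least_squares(f,[.4,0,0,-.07]);p=r.x
print(p,np.round(r.fun,1))
c,s=np.cos(p[2]),np.sin(p[2])
G=lambda x,y:np.array([p[0]+c*x-s*y,p[1]+s*x+c*y])
print("hole",G(.09,p[3]),"knob",G(-.022,p[3]))
pt=onz(T,tc(255,142),.077);print("pot top",pt)
d=pt[:2]-p[:2];print("pot gauge",c*d[0]+s*d[1],-s*d[0]+c*d[1])
print("pot scene rim",onz(S,sc(574,195),.077))
print("probe btn",tri(T,tc(707,315),S,sc(88,233)), onz(T,tc(707,315),.160))
print("hole top block ctr",onz(T,tc(690,318),.1), "corners",[onz(T,tc(*q),.1).round(4) for q in [(648,267),(735,277),(725,365),(637,355)]])
for q in [(600,98),(652,172)]: print(onz(T,tc(*q),.15))
print("cup",onz(T,tc(740,208),.05))
E
```

```text
[ 0.52174489 -0.02766449 -0.06843346 -0.05649921] [-0.5 -3.1 -0.1 -0.5  0.7 -0.   0.3  1.4 -1.5 -0.6  0.8 -0.7  0.2  0.3
 -0.2 -0.9]
hole [ 0.60767081 -0.09018565] knob [ 0.49593296 -0.08252709]
pot top [ 0.61419095 -0.01004062  0.077     ]
pot gauge 0.0910245560264805 0.023904082078392633
pot scene rim [ 0.61689742 -0.01075351  0.077     ]
probe btn (array([ 0.4797023 , -0.3414356 ,  0.16026413]), np.float64(3.7717545272567373e-06)) [ 0.47970239 -0.34151428  0.16      ]
hole top block ctr [ 0.47757903 -0.34588957  0.1       ] corners [array([ 0.5167, -0.3136,  0.1   ]), array([ 0.5093, -0.3808,  0.1   ]), array([ 0.4416, -0.3727,  0.1   ]), array([ 0.4489, -0.3049,  0.1   ])]
[ 0.63974443 -0.26579188  0.15      ]
[ 0.58509815 -0.30416032  0.15      ]
cup [ 0.56644263 -0.40058722  0.05      ]
```

```bash
python3 -m jog '0 0 -0.9 0 0 0 0;0 0 -0.9 0 0 0 0;-0.4 -0.76 0 0 0 0 0;-0.4 -0.76 0 0 0 0 0;-0.4 -0.76 0 0 0 0 0;-0.4 -0.76 0 0 0 0 0;-0.4 -0.76 0 0 0 0 0;-0.4 -0.76 0 0 0 0 0;-0.4 -0.76 0 0 0 0 0;-0.4 -0.76 0 0 0 0 0;-0.4 -0.76 0 0 0 0 0;-0.4 -0.76 0 0 0 0 0;-0.4 -0.76 0 0 0 0 0;-0.4 -0.76 0 0 0 0 0;-0.4 -0.76 0 0 0 0 0;-0.4 -0.76 0 0 0 0 0;-0.4 -0.76 0 0 0 0 0;-0.4 -0.76 0 0 0 0 0;-0.4 -0.76 0 0 0 0 0;-0.4 -0.76 0 0 0 0 0'
python3 -m jog '0 0 0 0 0 -0.125 0;0 0 0 0 0 -0.125 0;0 0 0 0 0 -0.125 0;0 0 0 0 0 -0.125 0;0 0 0 0 0 -0.125 0;0 0 0 0 0 -0.125 0;0 0 0 0 0 -0.125 0;0 0 0 0 0 -0.125 0;0 0 0 0 0 -0.125 0;0 0 0 0 0 -0.125 0;0 0 0 0 0 -0.125 0;0 0 0 0 0 -0.125 0;0 0 0 0 0 -0.125 0;0 0 0 0 0 -0.125 0;0 0 0 0 0 -0.125 0;0 0 0 0 0 -0.125 0;0 0 0 0 0 -0.125 0;0 0 0 0 0 -0.125 0;0 0 0 0 0 -0.125 0;0 0 0 0 0 -0.125 0'
python3 -m jog '0 0 0 0 0 -0.125 0;0 0 0 0 0 -0.068 0;0 0 0 0 0 0 0'
python3 - <<'E'
from h import *
st=manip.state();print(st)
cv2.imwrite("pics/w1.png",manip.read_camera("wrist"))
for l in ("guide_hole","pot","knob_grip"): print(l,[(np.round(d["xy"]),round(d["score"],2)) for d in manip.spot_in(l,"wrist")])
E
```

```text
time_s: 3.12
tcp_pos: [0.6156, -0.0615, 0.2642]
ee_rot: [-2.602, 1.761, -0.0]
wrist_force: [-0.2, -0.0, 0.5]
opening: 0.0944
time_s: 4.78
tcp_pos: [0.6146, -0.063, 0.2641]
ee_rot: [-2.485, -1.921, 0.0]
wrist_force: [0.3, -0.3, -0.9]
opening: 0.0944
time_s: 5.03
tcp_pos: [0.6146, -0.0631, 0.2641]
ee_rot: [-2.294, -2.146, 0.0]
wrist_force: [0.3, -0.6, 0.5]
opening: 0.0938
{'time_s': 5.0333, 'joint_positions': array([-2.42234470e-01,  2.53708942e-01,  1.33676924e+00,  1.32278260e-05,
        1.55118484e+00, -1.74626060e+00]), 'qd': array([-1.43258305e-03, -9.85262326e-04, -4.17068552e-04,  8.89169700e-05,
        5.09296829e-05,  9.89830384e-02]), 'joint_efforts': array([-4.01115976e-03, -4.03772521e+01, -2.94715351e+01, -3.61954432e-02,
        6.93305070e-02, -5.30692823e-01]), 'tcp_pos': array([ 0.61464485, -0.06307313,  0.26408542]), 'ee_rot': array([-2.29430482e+00, -2.14600882e+00,  4.28357508e-05]), 'wrist_force': array([ 0.30695154, -0.57226399,  0.54862297]), 'ft_torque': array([ 0.00666445, -0.12113851, -0.01955744]), 'opening': 0.09377516574259114}
guide_hole [(array([292.,  99.]), 0.56)]
pot [(array([367., 170.]), 0.77)]
knob_grip [(array([289.,  56.]), 0.97)]
```

View pics/w1.png

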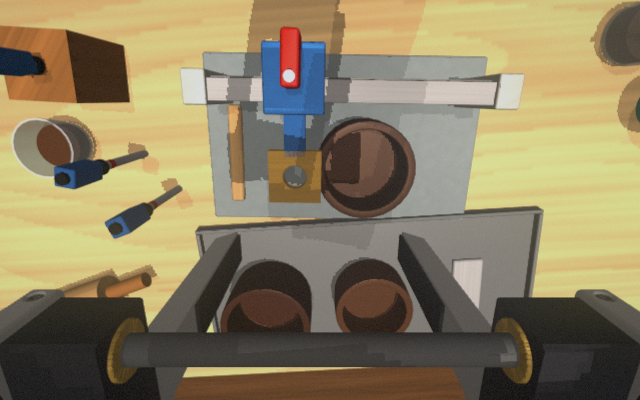

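The wrist picture shows the knob from (290,30) to (289,76), the hole at (294,177), the pot rim around (367,168) and the base plate corners near (204,53), (487,58), (467,214) and (216,217). I'll enlarge it for exact edges.

```bash
python3 - <<'E'
import cv2
a=cv2.imread("pics/w1.png")
cv2.imwrite("pics/w1a.png",cv2.resize(a[105:225,255:425],None,fx=4.6,fy=4.6,interpolation=cv2.INTER_CUBIC))
cv2.imwrite("pics/w1b.png",cv2.resize(a[20:120,170:330],None,fx=5,fy=5,interpolation=cv2.INTER_CUBIC))
E
```

```text
(no output)
```

View pics/w1a.png

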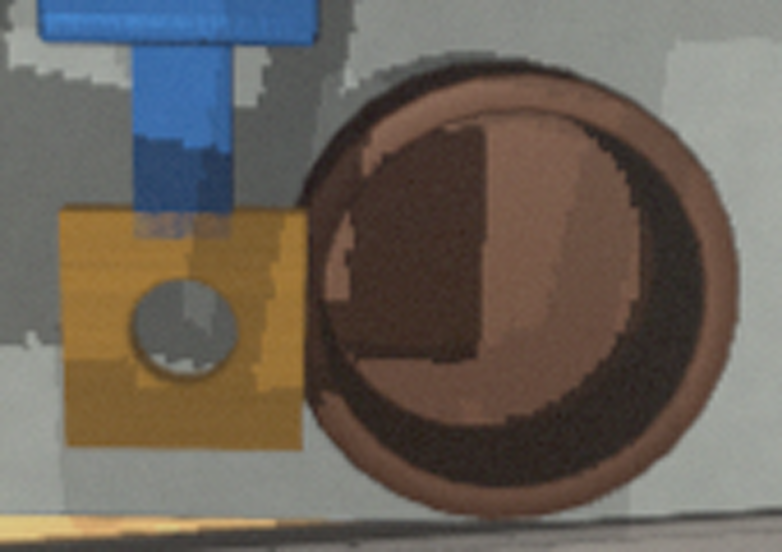

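View pics/w1b.png

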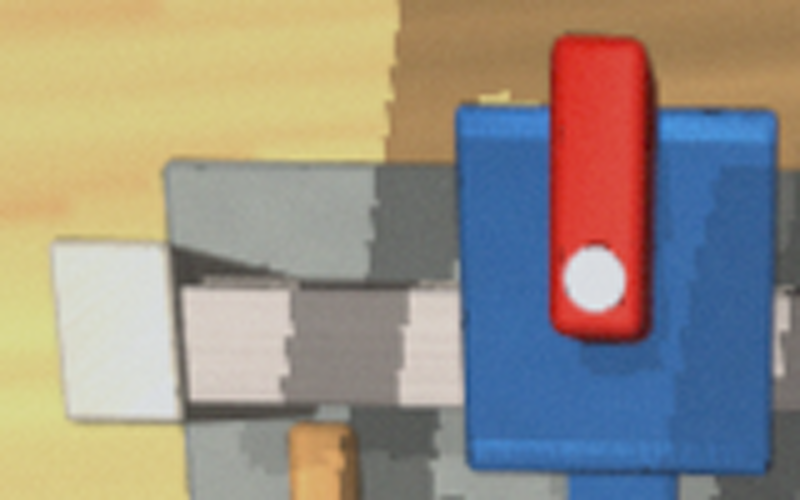

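```bash
cat > fit.py <<'E'
from h import *
from scipy.optimize import least_squares
st={"tcp_pos":np.array([0.61464485,-0.06307313,0.26408542]),"ee_rot":np.array([-2.29430482,-2.14600882,4.28e-5])}
W=cam("wrist",st)
A=lambda u,v:np.array((u/4.6+255-.39,v/4.6+105-.39));B=lambda u,v:np.array((u/5+170-.4,v/5+20-.4))
hole=onz(W,A(184.5,330),.117)
P=[onz(W,A(*q),.077)[:2] for q in [(740,290),(510,518),(680,440),(690,150),(620,98)]]
Q=[onz(W,A(*q),.077)[:2] for q in [(705,290),(510,488),(650,412)]]
r=least_squares(lambda c:[np.linalg.norm(p-c)-.06 for p in P]+[np.linalg.norm(p-c)-.05 for p in Q],[.61,-.01])
print("pot",r.x,np.round(r.fun*1e3,1),"hole",hole)
br=[onz(W,A(*q),.117)[:2] for q in [(60,210),(305,208),(303,450),(67,447)]]
print("brass",np.mean(br,0),"yaw x",[np.degrees(np.arctan2(*(b-a)[::-1])) for a,b in [(br[0],br[3]),(br[1],br[2])]],"size",np.linalg.norm(br[1]-br[0]),np.linalg.norm(br[2]-br[1]))
k=[onz(W,B(*q),.169)[:2] for q in [(553,38),(645,38),(650,335),(552,335)]]
print("knob",np.mean(k,0),np.linalg.norm(k[1]-k[0]),np.linalg.norm(k[2]-k[1]))
# rail posts top
po=[onz(W,q,.12)[:2] for q in [B(52,242),B(168,240),B(184,418),B(70,422)]]
pr=[onz(W,q,.12)[:2] for q in [(497,74),(520,74),(524,106),(498,106)]]
a,b=np.mean(po,0),np.mean(pr,0);print("posts",a,b,np.linalg.norm(a-b))
y=(b-a)/np.linalg.norm(b-a);o=(a+b)/2;x=np.array([y[1],-y[0]])
print("yaw",np.arctan2(x[1],x[0]),"o",o)
for n,v in (("pot",r.x),("hole",hole[:2]),("knob",np.mean(k,0))): print(n,"gauge",(v-o)@x,(v-o)@y)
E
python3 fit.py
```

```text
pot [ 0.61500022 -0.01012329] [ 0.5 -1.5  0.3 -0.5 -1.9  1.5  0.  -1. ] hole [ 0.6074162  -0.08849274  0.117     ]
brass [ 0.60777091 -0.08869083] yaw x [np.float64(-4.748448208407586), np.float64(-4.230703120971962)] size 0.0551430860053945 0.05709451015375411
knob [ 0.49725553 -0.07908989] 0.014552444975213862 0.044511814912403844
posts [ 0.51057949 -0.17853448] [0.53512237 0.12844085] 0.30795487878055505
yaw -0.0797809578233106 o [ 0.52285093 -0.02504682]
pot gauge 0.09066682986281518 0.02222001919864118
hole gauge 0.0893526921505954 -0.05650457109271291
knob gauge -0.021206956651949948 -0.055911029174527366
```

```bash
python3 -m jog '-0.1 -0.48 0 0 0 0.014 0;-0.1 -0.48 0 0 0 0 0;-0.1 -0.49 0 0 0 0 0;-0.1 -0.49 0 0 0 0 0;-0.1 -0.49 0 0 0 0 0;-0.1 -0.49 0 0 0 0 0;0 0 0 0 0 0 130;0 0 0.5 0 0 0 150;0 0 0.5 0 0 0 150;0 0 0.5 0 0 0 150;0 0 0.4 0 0 0 150;0 0 0.2 0 0 0 150;0 0 0 0 0 0 150' 40
python3 - <<'E'
from h import *
st=manip.state();print(st["tcp_pos"],st["opening"])
cv2.imwrite("pics/w2.png",manip.read_camera("wrist"))
E
```

```text
time_s: 6.32
tcp_pos: [0.4953, -0.0772, 0.178]
ee_rot: [-2.308, -2.126, 0.003]
wrist_force: [0.3, -0.6, -0.3]
opening: 0.0508
[ 0.49533779 -0.07717876  0.17800595] 0.0508140090566292
```

View pics/w2.png

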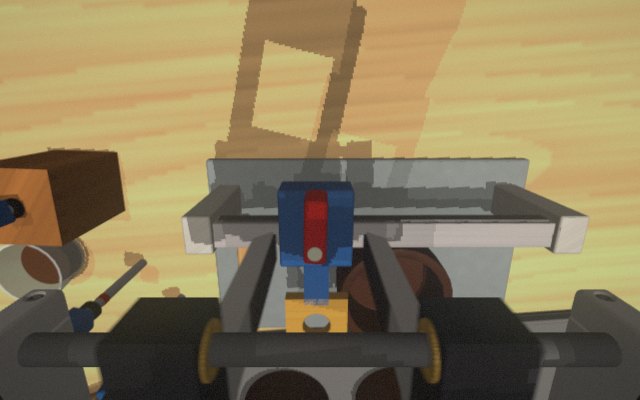

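The knob at (316,228) sits centred between the fingertips. I'll go down and close on it.

```bash
python3 -m jog '0 0 0.3 0 0 0 150;0 0 0.27 0 0 0 150;0 0 0 0 0 0 220;0 0 0 0 0 0 240;0 0 0 0 0 0 255;0 0 0 0 0 0 255;0 0 0 0 0 0 255' 40
python3 - <<'E'
from h import *
st=manip.state();print(st["tcp_pos"],st["opening"],st["wrist_force"],Ro.from_rotvec(st["ee_rot"]).as_matrix()[:,0])
E
```

```text
time_s: 6.95
tcp_pos: [0.4969, -0.0779, 0.1581]
ee_rot: [2.31, 2.128, 0.001]
wrist_force: [0.5, 1.2, -0.3]
opening: 0.0089
[ 0.49688916 -0.07790036  0.15812811] 0.008942657215885072 [ 0.51263271  1.22740244 -0.271705  ] [ 8.17544063e-02  9.96652454e-01 -3.20825649e-04]
```

```bash
python3 -m jog '0 0 0 0 0 0 255;0 0 0 0 0 0 255'
python3 - <<'E'
from h import *
st=manip.state();print(st["tcp_pos"],st["opening"],st["wrist_force"])
cv2.imwrite("pics/w3.png",manip.read_camera("wrist"))
E
```

```text
time_s: 7.12
tcp_pos: [0.4966, -0.0778, 0.1577]
ee_rot: [2.31, 2.128, 0.001]
wrist_force: [-0.5, -0.8, -0.6]
opening: 0.0006
[ 0.49655595 -0.07782251  0.15771927] 0.00056513478729601 [-0.46719619 -0.84020162 -0.6120379 ]
```

View pics/w3.png

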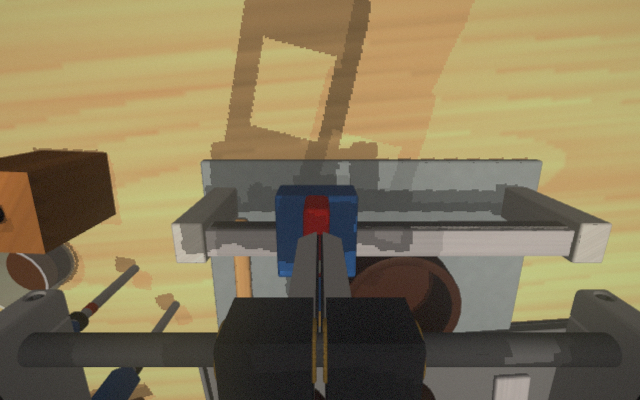

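```bash
python3 - <<'E'
from h import *
st=manip.state();W=cam("wrist",st)
print("tip",proj(W,st["tcp_pos"]+[0,0,-.017]))
x=np.array([.9968,-.0798]);o=np.array([.4965,-.0795])
for z in (.137,.169): print(z,[proj(W,[*(o+s*x*.023),z]).round(0) for s in(-1,1)])
a=cv2.imread("pics/w3.png")
cv2.imwrite("pics/w3a.png",cv2.resize(a[160:310,230:410],None,fx=4.2,fy=4,interpolation=cv2.INTER_CUBIC))
E
```

```text
tip [318.90128612 227.06304005]
0.137 [array([316., 194.]), array([317., 255.])]
0.169 [array([316., 209.]), array([316., 279.])]
```

View pics/w3a.png

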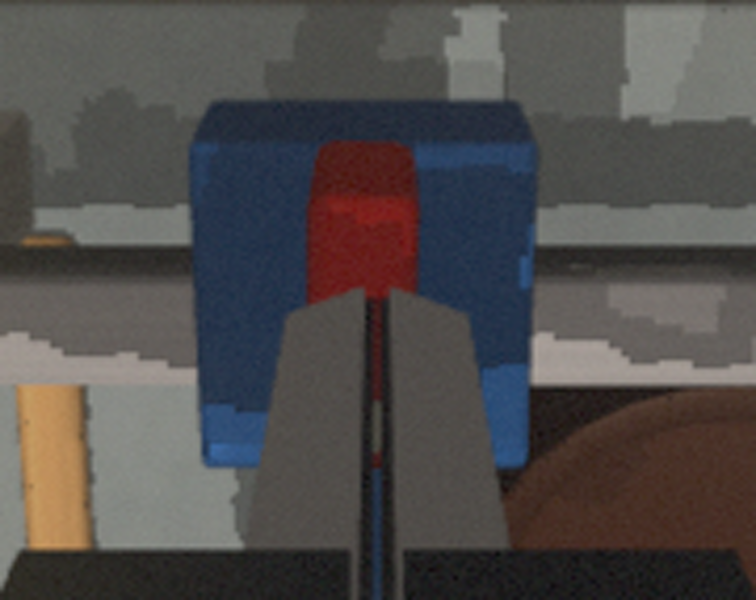

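```bash
python3 - <<'E'
from h import *
a=manip.read_camera("scene");cv2.imwrite("pics/s3.png",a)
cv2.imwrite("pics/s3a.png",cv2.resize(a[110:250,230:400],None,fx=4.2,fy=4.2,interpolation=cv2.INTER_CUBIC))
st=manip.state();S=cam("scene")
for dz in (.017,0,-.019): print(dz,(proj(S,st["tcp_pos"]-[0,0,dz])-[230,110])*4.2)
a=cv2.imread("pics/w1.png");cv2.imwrite("pics/w1c.png",cv2.resize(a[220:400,100:540],None,fx=1.8,fy=1.8,interpolation=cv2.INTER_CUBIC))
E
```

```text
0.017 [305.86205537 358.08269766]
0 [305.33921811 339.35627557]
-0.019 [304.74114389 317.9350973 ]
```

View pics/s3a.png

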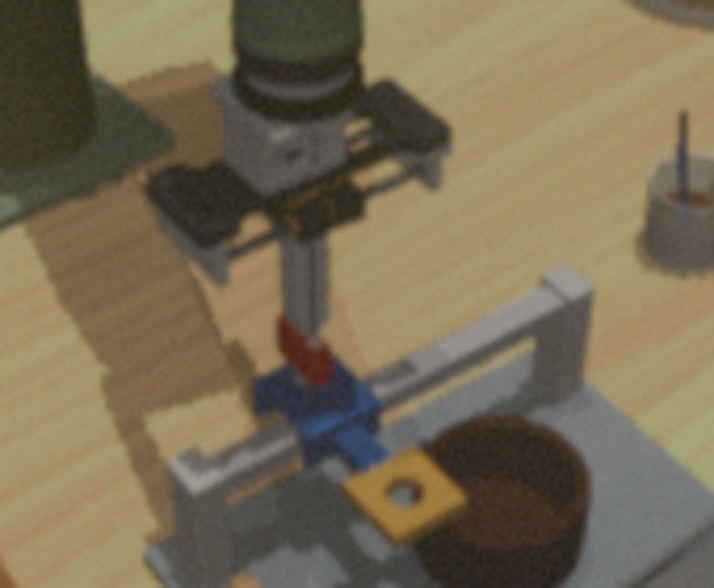

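View pics/w1c.png

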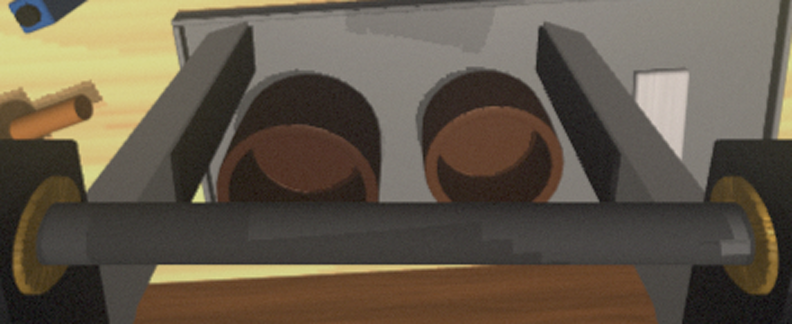

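The fingers shut above the knob. In the wrist picture its red top shows through the gap, with the tips at about row 239. Their apparent width puts the tips roughly 36 mm further back than the stated tip offset, so I'll reopen and go lower in checked steps.

```bash
python3 -m jog '0 0 0 0 0 0 150;0 0 0 0 0 0 150;0 0 0 0 0 0 150;0 0 0 0 0 0 150;0 0 0 0 0 0 150;0 0 0 0 0 0 150;0 0 0.15 0 0 0 150;0 0 0.15 0 0 0 150;0 0 0.15 0 0 0 150;0 0 0 0 0 0 150'
python3 - <<'E'
from h import *
st=manip.state();print(st["tcp_pos"],st["opening"],st["wrist_force"])
a=manip.read_camera("wrist")[160:310,230:410]
b=manip.read_camera("scene")[130:240,260:380]
cv2.imwrite("pics/w4.png",np.hstack([cv2.resize(a,(400,333),interpolation=cv2.INTER_CUBIC),cv2.resize(b,(363,333),interpolation=cv2.INTER_CUBIC)]))
E
```

```text
time_s: 8.05
tcp_pos: [0.4949, -0.0773, 0.1373]
ee_rot: [-2.308, -2.126, 0.003]
wrist_force: [-0.4, 0.3, -0.0]
opening: 0.0386
[ 0.49485382 -0.07726939  0.13727397] 0.038597937385001335 [-0.35851111  0.2654024  -0.01314051]
```

View pics/w4.png

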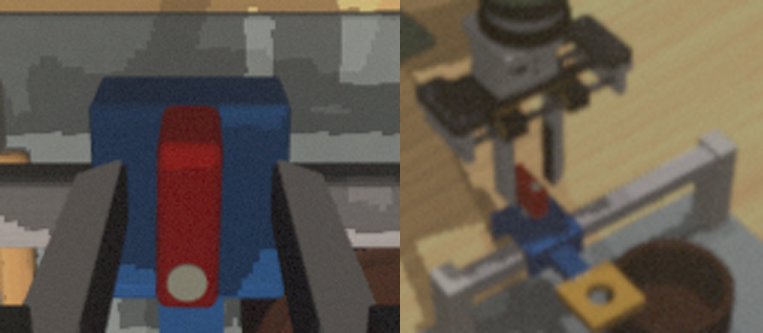

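```bash
python3 -m jog '0 0.02 0.15 0 0 0 150;0 0.01 0.15 0 0 0 150;0 0 0.1 0 0 0 150;0 0 0 0 0 0 150;0 0 0 0 0 0 220;0 0 0 0 0 0 255;0 0 0 0 0 0 255;0 0 0 0 0 0 255;0 0 0 0 0 0 255;0 0 0 0 0 0 255' 40
python3 - <<'E'
from h import *
st=manip.state();print(st["tcp_pos"],st["opening"],st["wrist_force"])
E
```

```text
time_s: 8.98
tcp_pos: [0.4978, -0.0782, 0.1236]
ee_rot: [2.31, 2.128, -0.0]
wrist_force: [-0.3, -1.1, -0.1]
opening: 0.0157
[ 0.49775003 -0.07818459  0.12363359] 0.015690808245408614 [-0.32931259 -1.07084131 -0.11064668]
```

```bash
python3 -m jog '0.1 0 0 0 0 0 255;0.2 0 0 0 0 0 255;0.2 0 0 0 0 0 255;0.2 0 0 0 0 0 255;0.2 0 0 0 0 0 255;0.2 0 0 0 0 0 255;0.2 0 0 0 0 0 255;0.2 0 0 0 0 0 255;0.2 0 0 0 0 0 255;0.13 0 0 0 0 0 255;0.1 0 0 0 0 0 255;0 0 0 0 0 0 255;0 0 0 0 0 0 255'
python3 - <<'E'
from h import *
st=manip.state();print(st["tcp_pos"],st["opening"],st["wrist_force"])
a=manip.read_camera("top");cv2.imwrite("pics/t5.png",a)
b=manip.read_camera("scene");cv2.imwrite("pics/s5.png",b)
cv2.imwrite("pics/t5a.png",cv2.resize(a[120:230,250:400],None,fx=5,fy=5,interpolation=cv2.INTER_CUBIC))
cv2.imwrite("pics/s5a.png",cv2.resize(b[180:280,280:400],None,fx=6,fy=6,interpolation=cv2.INTER_CUBIC))
E
```

```text
time_s: 10.07
tcp_pos: [0.5041, 0.0, 0.1236]
ee_rot: [-2.31, -2.129, -0.002]
wrist_force: [1.2, 1.6, 4.3]
opening: 0.0157
[5.04101387e-01 1.76293725e-05 1.23612081e-01] 0.015695320683931542 [1.21809108 1.60469264 4.33403517]
```

View pics/t5a.png

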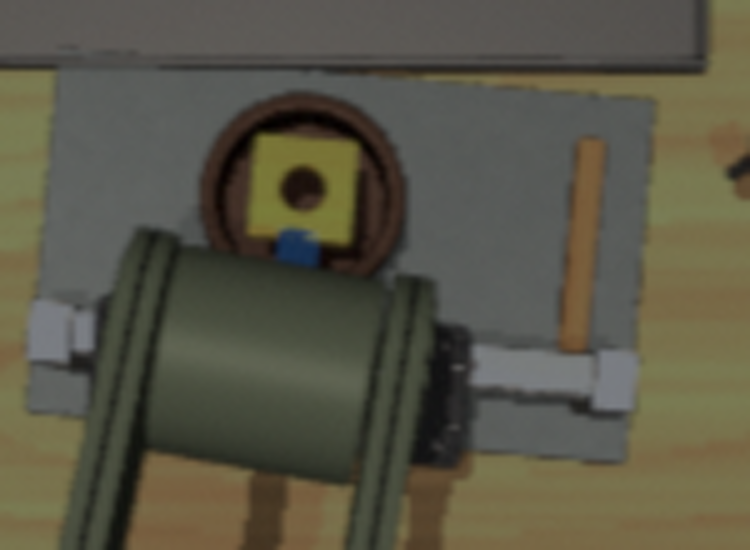

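View pics/s5a.png

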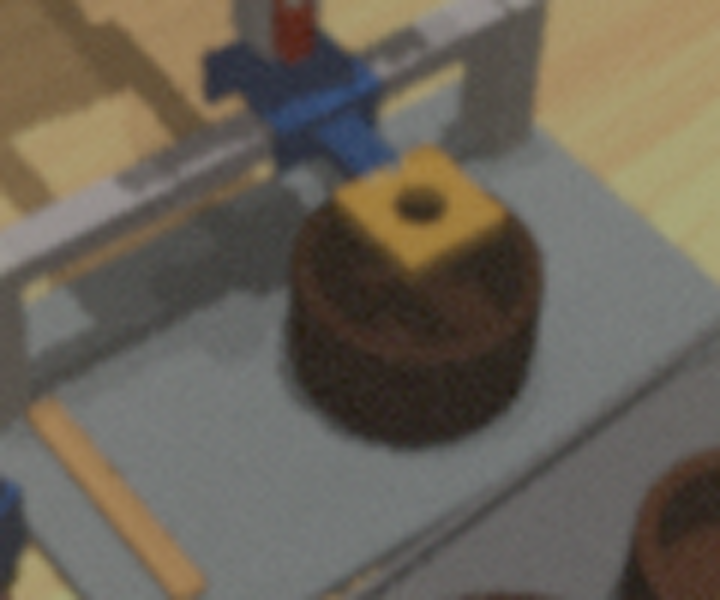

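```bash
python3 - <<'E'
from h import *
T=cam("top");S=cam("scene")
t=lambda u,v:(u/5+250-.4,v/5+120-.4); s=lambda u,v:(u/6+280-.42,v/6+180-.42)
print("hole",onz(T,t(303,189),.117),onz(S,s(420,206),.117))
from scipy.optimize import least_squares
P=[onz(T,t(*q),.077)[:2] for q in [(201,190),(405,190),(303,92),(230,120),(372,117)]]
r=least_squares(lambda c:[np.linalg.norm(p-c)-c[2] for p in [np.r_[p,0] for p in P]] if 0 else [np.hypot(*(p-c[:2]))-c[2] for p in P],[.61,-.01,.06])
print("top pot",r.x,r.fun*1e3)
P=[onz(S,s(*q),.077)[:2] for q in [(292,262),(542,272),(420,360),(330,330),(500,335)]]
r=least_squares(lambda c:[np.hypot(*(p-c[:2]))-c[2] for p in P],[.61,-.01,.06])
print("scene pot",r.x,r.fun*1e3)
E
```

```text
hole [ 0.61406833 -0.00972217  0.117     ] [ 0.61589931 -0.01133341  0.117     ]
top pot [ 0.6168891  -0.00919557  0.05789852] [-0.20052188 -0.04523348 -0.60764183  0.52819015  0.32520705]
scene pot [ 0.61501659 -0.00982802  0.05809404] [-0.40661296  0.66853233  0.71369148  0.32941972 -1.30503056]
```

The hole and the pot centre agree to about 1 mm in both fixed cameras. Next I'll turn the knob clockwise.

```bash
python3 -m jog '0.015 0 0 0 0 0.1 255;0 0 0 0 0 0.125 255;0 0 0 0 0 0.125 255;0 0 0 0 0 0.125 255;0 0 0 0 0 0.125 255;0 0 0 0 0 0.125 255;0 0 0 0 0 0.125 255;0 0 0 0 0 0.125 255;0 0 0 0 0 0.125 255;0 0 0 0 0 0.125 255;0 0 0 0 0 0.125 255;0 0 0 0 0 0.125 255;0 0 0 0 0 0.05 255;0 0 0 0 0 0 255;0 0 0 0 0 0 255'
python3 - <<'E'
from h import *
st=manip.state();print(st["tcp_pos"],st["opening"],st["wrist_force"],st["ft_torque"]);R=Ro.from_rotvec(st["ee_rot"]).as_matrix();print(np.arctan2(R[1,0],R[0,0]))
E
```

```text
time_s: 11.42
tcp_pos: [0.5027, 0.0001, 0.1235]
ee_rot: [-3.14, 0.054, 0.004]
wrist_force: [-3.5, 1.0, 6.3]
opening: 0.0159
[5.02741578e-01 1.05928862e-04 1.23534732e-01] 0.015895495626531447 [-3.5352233   1.02443144  6.28205221] [0.32276299 0.35749141 0.66543401]
-0.034322054533405165
```

```bash
python3 -m jog '0 0 0 0 0 0 170;0 0 0 0 0 0 140;0 0 0 0 0 0 140;0 0 0 0 0 0 140;0 0 -0.3 0 0 0 140;0 0 -0.5 0 0 0 140;0 0 -0.8 0 0 0 140;0 0 -0.8 0 0 0 140;0 0 -0.6 0 0 0 140;0 0 -0.4 0 0 0 140;0 0 0 0 0 0 140'
python3 - <<'E'
from h import *
st=manip.state();print(st["tcp_pos"].tolist(),st["ee_rot"].tolist(),st["opening"],st["wrist_force"])
cv2.imwrite("pics/w6.png",manip.read_camera("wrist"))
E
```

```text
time_s: 12.33
tcp_pos: [0.5065, -0.0008, 0.2637]
ee_rot: [3.14, -0.057, 0.013]
wrist_force: [0.5, 1.0, -0.2]
opening: 0.0426
[0.5065112101937467, -0.0008378073490691589, 0.2636934561909571] [3.1398006506853484, -0.05702003175315379, 0.013004784349349086] 0.0425525768438622 [ 0.53582271  0.98352864 -0.17713095]
```

View pics/w6.png

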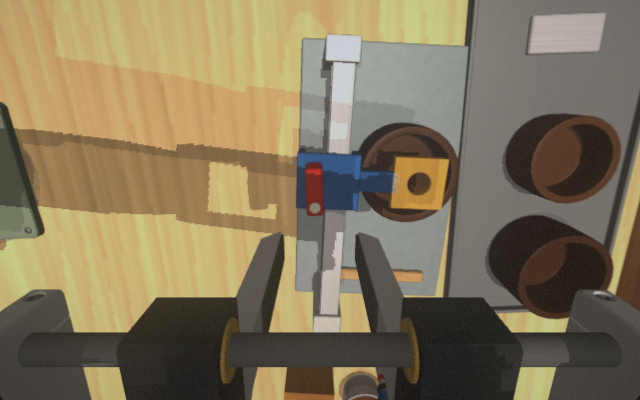

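The wrist picture shows the knob now lying along the rail, from (314,163) to (314,213), and the hole at (419,183) over the pot, whose rim centre is near (409,171). I'll measure that.

```bash
python3 - <<'E'
import cv2
a=cv2.imread("pics/w6.png")
cv2.imwrite("pics/w6a.png",cv2.resize(a[110:230,290:470],None,fx=4.4,fy=4.4,interpolation=cv2.INTER_CUBIC))
from h import *
print([manip.state()[k] for k in ("tcp_pos","ee_rot","qd")])
E
```

```text
[array([ 0.50516281, -0.00060483,  0.26108276]), array([ 3.14040585, -0.05687743,  0.00659053]), array([-0.00083491,  0.03023149,  0.06638301, -0.00230177, -0.00839223,
        0.00038237])]
```

View pics/w6a.png

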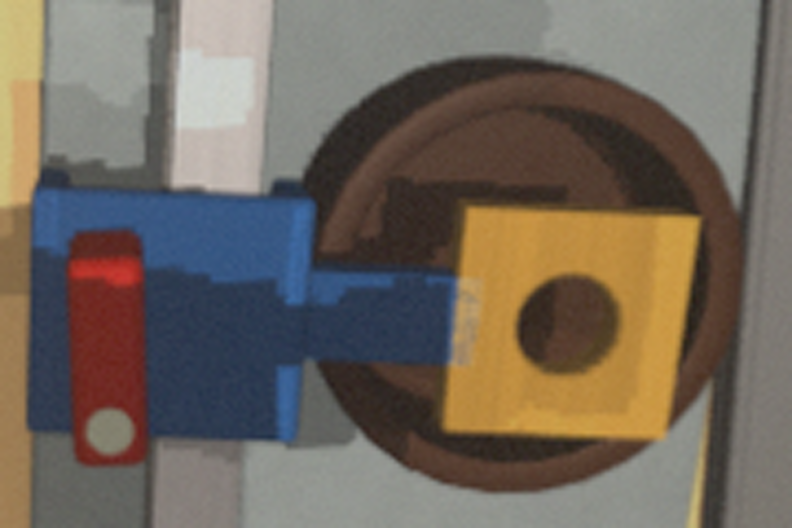

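```bash
cat > fit6.py <<'E'
from h import *
from scipy.optimize import least_squares
A=lambda u,v:np.array((u/4.4+290-.39,v/4.4+110-.39))
for st in ({"tcp_pos":np.array([0.50651,-0.00084,0.26369]),"ee_rot":np.array([3.13980,-0.05702,0.0130])},{"tcp_pos":np.array([0.50516,-0.0006,0.26108]),"ee_rot":np.array([3.14040,-0.05688,0.00659])}):
    W=cam("wrist",st)
    h=onz(W,A(569,323),.117)[:2]
    P=[onz(W,A(*q),.077)[:2] for q in [(742,270),(510,492),(690,150),(640,96),(560,72),(420,470)]]
    r=least_squares(lambda c:[np.hypot(*(p-c[:2]))-c[2] for p in P],[.61,-.01,.06])
    k=onz(W,A(108,362),.169)[:2]
    print("hole",h,"pot",r.x,r.fun*1e3,"knob",k,"offs",np.degrees(np.arctan2(*(h-k)[::-1])),np.linalg.norm(h-k))
E
python3 fit6.py
```

```text
hole [ 0.61458781 -0.00613174] pot [ 0.61460644 -0.00755298  0.05743723] [ 0.96354303  0.30229836 -1.99128817  0.51076983  0.68815434 -0.47347738] knob [0.50338862 0.00310133] offs -4.746480994229573 0.11158184830114364
hole [ 0.61169914 -0.00497451] pot [ 0.61157302 -0.00642071  0.05697609] [ 0.93802837  0.30737885 -1.95864866  0.51827995  0.66692171 -0.47196022] knob [0.5017115  0.00413511] offs -4.734661764041839 0.11036423831327392
```

```bash
python3 -m jog '-0.03 0.5 0 0 0 0 140;-0.03 0.75 0 0 0 0 140;-0.03 0.75 0 0 0 0 140;-0.03 0.75 0 0 0 0 140;-0.03 0.75 0 0 0 0 140;-0.03 0.75 0 0 0 0 140;-0.03 0.75 0 0 0 0 140;-0.03 0.75 0 0 0 0 140;-0.03 0.75 0 0 0 0 140;-0.03 0.75 0 0 0 0 140;0 0.75 0 0 0 0 140;0 0.75 0 0 0 0 140;0 0.35 0 0 0 0 140;0 0 0 0 0 0 140;0 0 0 0 0 0 140;0 0 0 0 0 0 140'
python3 - <<'E'
from h import *
st=manip.state();print(st["tcp_pos"].tolist(),st["ee_rot"].tolist(),st["opening"],abs(st["qd"]).max())
a=manip.read_camera("wrist");cv2.imwrite("pics/w7.png",a)
for l in ("probe_grip","holder"): print(l,[(np.round(d["xy"]),round(d["score"],2)) for d in manip.spot_in(l,"wrist")])
E
```

```text
time_s: 13.72
tcp_pos: [0.4787, -0.3618, 0.2584]
ee_rot: [-3.139, 0.055, 0.002]
wrist_force: [-0.5, 0.2, -0.1]
opening: 0.0426
[0.47871378103834183, -0.3618314735351699, 0.2583831268215848] [-3.1389290829544874, 0.0549764558053359, 0.001796200743627683] 0.042644143281507646 0.016834557055391594
probe_grip [(array([427., 124.]), 0.9), (array([316., 168.]), 0.82), (array([486.,  81.]), 0.77), (array([325., 302.]), 0.7)]
holder [(array([319., 153.]), 0.57)]
```

View pics/w7.png

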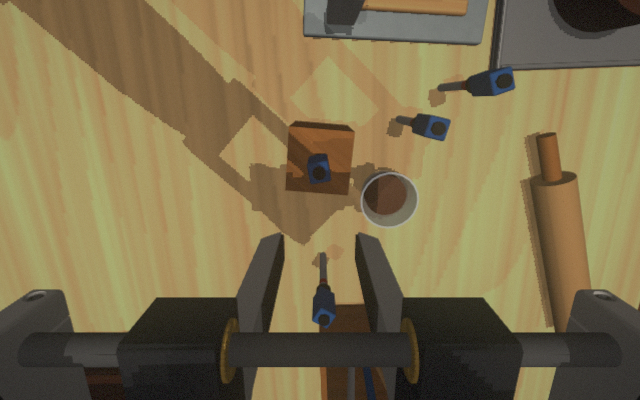

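```bash
python3 - <<'E'
import cv2
a=cv2.imread("pics/w7.png")
cv2.imwrite("pics/w7a.png",cv2.resize(a[110:210,270:370],None,fx=6,fy=6,interpolation=cv2.INTER_CUBIC))
E
```

```text
(no output)
```

View pics/w7a.png

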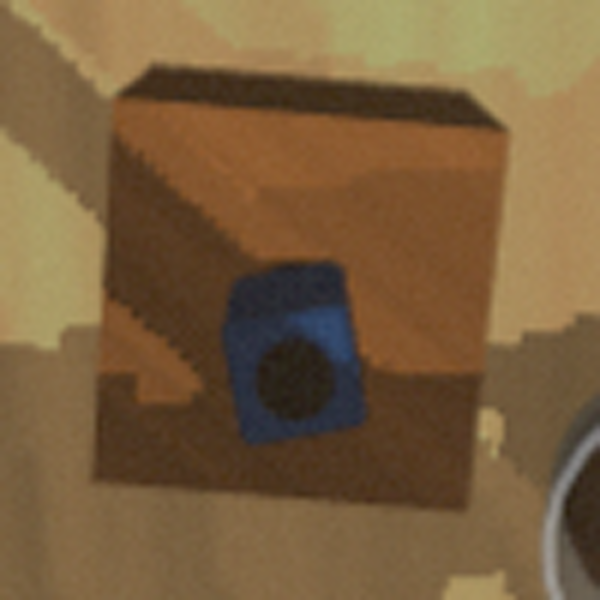

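```bash
python3 - <<'E'
from h import *
st={"tcp_pos":np.array([0.47871,-0.36183,0.25838]),"ee_rot":np.array([-3.13893,0.054976,0.0018])}
W=cam("wrist",st);A=lambda u,v:np.array((u/6+270-.42,v/6+110-.42))
k=[onz(W,A(*q),.156)[:2] for q in [(226,328),(350,305),(366,415),(245,442)]]
print("head",np.mean(k,0),[np.degrees(np.arctan2(*(k[j]-k[i])[::-1])) for i,j in((0,1),(3,2),(3,0),(2,1))],np.linalg.norm(k[1]-k[0]),np.linalg.norm(k[2]-k[1]))
print("btn",onz(W,A(295,380),.16))
k=[onz(W,A(*q),.1)[:2] for q in [(113,97),(508,130),(468,508),(95,480)]]
print("holder",np.mean(k,0),[np.degrees(np.arctan2(*(k[j]-k[i])[::-1])) for i,j in((0,1),(3,2))])
R=Ro.from_rotvec(st["ee_rot"]).as_matrix();print(np.degrees(np.arctan2(R[1,0],R[0,0])))
E
```

```text
head [ 0.47971252 -0.34072745] [np.float64(8.613787385171351), np.float64(10.923395572302683), np.float64(96.73573542321564), np.float64(96.60305385489977)] 0.01911342923799723 0.017257751565595857
btn [ 0.47945663 -0.34093651  0.16      ]
holder [ 0.47944837 -0.34103081] [np.float64(-6.702400659662904), np.float64(-6.454347950389284)]
-2.0067065422786046
```

```bash
python3 -m jog '0 0 0 0 0 -0.09 140;0 0 0 0 0 -0.088 140;0.05 -0.25 0.4 0 0 0 140;0.045 -0.265 0.5 0 0 0 140;0 0 0.5 0 0 0 140;0 0 0.5 0 0 0 140;0 0 0.3 0 0 0 140;0 0 0 0 0 0 140;0 0 0 0 0 0 140;0 0 0 0 0 0 140'
python3 - <<'E'
from h import *
st=manip.state();print(st["tcp_pos"].tolist(),st["ee_rot"].tolist(),st["opening"],abs(st["qd"]).max())
a=manip.read_camera("wrist");cv2.imwrite("pics/w8.png",a)
cv2.imwrite("pics/w8a.png",cv2.resize(a[150:330,210:430],None,fx=3.6,fy=3.3,interpolation=cv2.INTER_CUBIC))
E
```

```text
time_s: 14.7
tcp_pos: [0.4805, -0.3431, 0.1729]
ee_rot: [3.132, 0.223, 0.003]
wrist_force: [-0.1, -1.1, -0.4]
opening: 0.0422
[0.4804648158423008, -0.3431163441740568, 0.17286398776464884] [3.1319122054818203, 0.22329136327021631, 0.002603077993037652] 0.04222898816433995 0.01396264417558711
```

View pics/w8a.png

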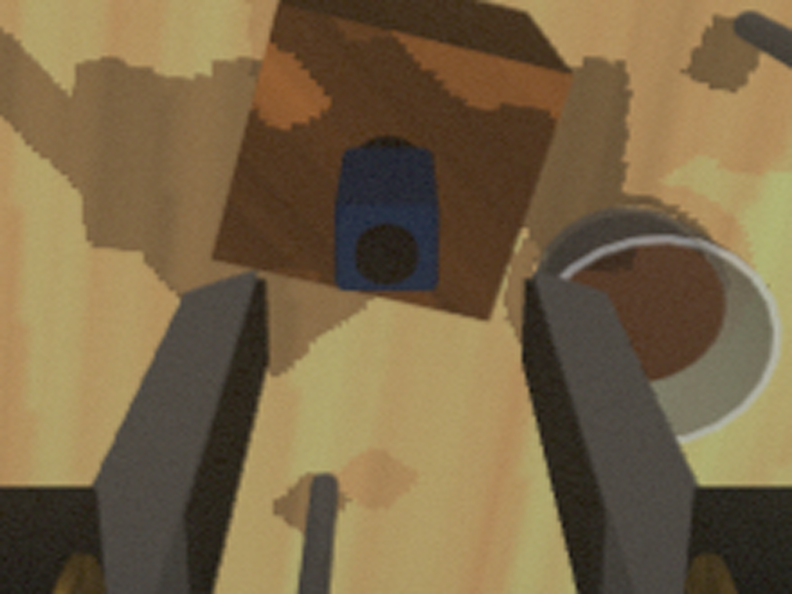

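```bash
python3 - <<'E'
from h import *
st=manip.state();print(st["tcp_pos"])
st={"tcp_pos":np.array([0.48046,-0.34312,0.17286]),"ee_rot":np.array([3.1319122,.2232914,.0026])}
W=cam("wrist",st);b=onz(W,(386/3.6+210-.36,252/3.3+150-.35),.16);print(b)
R=Ro.from_rotvec(st["ee_rot"]).as_matrix();print(R.T@(b-st["tcp_pos"])/.04)
E
```

```text
[ 0.48062976 -0.34344108  0.1731882 ]
[ 0.47909289 -0.34015727  0.16      ]
[-0.0238155  -0.07876023  0.32131935]
```

```bash
python3 -m jog '-0.02 -0.06 0.2 0 0 0 140;0 0 0.4 0 0 0 140;0 0 0.4 0 0 0 140;0 0 0.4 0 0 0 140;0 0 0.3 0 0 0 140;0 0 0.15 0 0 0 140;0 0 0 0 0 0 140;0 0 0 0 0 0 140'
python3 - <<'E'
from h import *
st=manip.state();print(st["tcp_pos"].tolist(),st["opening"],abs(st["qd"]).max())
a=manip.read_camera("scene")[200:300,170:270];b=manip.read_camera("wrist")[150:330,210:430]
cv2.imwrite("pics/s9.png",np.hstack([cv2.resize(a,(380,380),interpolation=cv2.INTER_CUBIC),cv2.resize(b,(420,380),interpolation=cv2.INTER_CUBIC)]))
E
```

```text
time_s: 15.42
tcp_pos: [0.4787, -0.3406, 0.0976]
ee_rot: [3.134, 0.223, 0.0]
wrist_force: [-0.1, -0.4, 0.2]
opening: 0.0427
[0.4786532543035745, -0.3405992223818411, 0.09756051428179471] 0.042672830416854116 0.018517171206195462
```

View pics/s9.png

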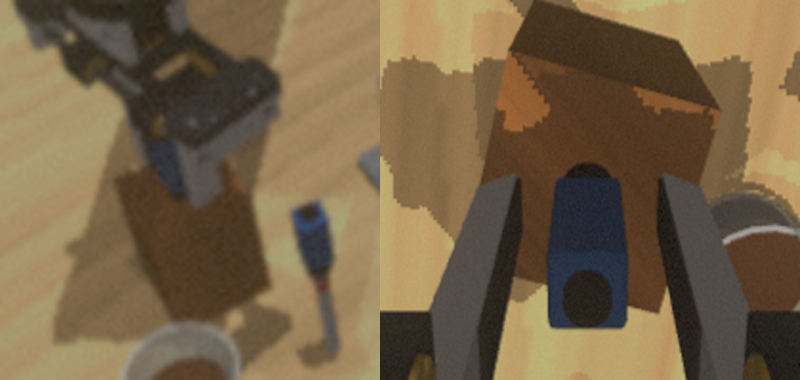

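```bash
python3 -m jog '0 0 0 0 0 0 200;0 0 0 0 0 0 255;0 0 0 0 0 0 255;0 0 0 0 0 0 255;0 0 0 0 0 0 255;0 0 0 0 0 0 255' 30
python3 - <<'E'
from h import *
st=manip.state();print(st["tcp_pos"].tolist(),st["ee_rot"].tolist(),st["opening"],st["wrist_force"])
E
```

```text
time_s: 16.02
tcp_pos: [0.4787, -0.3406, 0.0978]
ee_rot: [3.133, 0.223, 0.001]
wrist_force: [0.1, -0.1, 1.9]
opening: 0.0203
[0.4787219644138173, -0.3406496648061815, 0.09782197370588096] [3.1331134017988824, 0.22280534478655492, 0.0007716626097213075] 0.020264694683917107 [ 0.06751293 -0.06616694  1.8845577 ]
```

```bash
python3 -m jog '0 0 -0.1 0 0 0 255;0 0 -0.2 0 0 0 255;0 0 -0.3 0 0 0 255;0 0 -0.4 0 0 0 255;0 0 -0.5 0 0 0 255;0 0 -0.5 0 0 0 255;0 0 -0.5 0 0 0 255;0 0 -0.5 0 0 0 255;0 0 -0.5 0 0 0 255;0 0 -0.5 0 0 0 255;0 0 -0.4 0 0 0 255;0 0 -0.2 0 0 0 255;0 0 -0.1 0 0 0 255;0 0 0 0 0 0 255'
python3 - <<'E'
from h import *
st=manip.state();print(st["tcp_pos"].tolist(),st["opening"])
cv2.imwrite("pics/s10.png",manip.read_camera("scene")[100:330,130:430])
E
```

```text
time_s: 17.18
tcp_pos: [0.4787, -0.3405, 0.2866]
ee_rot: [3.133, 0.223, 0.002]
wrist_force: [-0.2, -0.3, -0.3]
opening: 0.0199
[0.4786561888806995, -0.34053113973235744, 0.2865525210008695] 0.019879646608660182
```

View pics/s10.png

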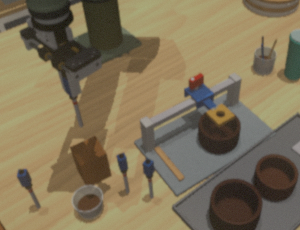

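The probe is out and hanging upright, with its tip near (80,125) in the crop and clear of everything. Now I'll carry it over to the guide.

```bash
python3 -m jog '0.175 -0.3 0 0 0 0 255;0.175 -0.3 0 0 0 0 255;0.35 -0.595 0 0 0 0 255;0.35 -0.595 0 0 0 0 255;0.35 -0.595 0 0 0 0 255;0.35 -0.595 0 0 0 0 255;0.35 -0.595 0 0 0 0 255;0.35 -0.595 0 0 0 0 255;0.35 -0.595 0 0 0 0 255;0.35 -0.595 0 0 0 0 255;0.35 -0.595 0 0 0 0 255;0.35 -0.595 0 0 0 0 255;0.35 -0.595 0 0 0 0 255;0.175 -0.3 0 0 0 0 255;0.175 -0.3 0 0 0 0 255;0 0 0 0 0 0 255;0 0 0 0 0 0 255;0 0 0 0 0 0 255;0 0 0 0 0 0 255;0 0 0 0 0 0 255'
python3 - <<'E'
from h import *
st=manip.state();print(st["tcp_pos"].tolist(),st["ee_rot"].tolist(),st["opening"],abs(st["qd"]).max())
for n in("wrist","scene","top"): cv2.imwrite(f"pics/{n}11.png",manip.read_camera(n))
a=cv2.imread("pics/wrist11.png")[90:330,200:440];b=cv2.imread("pics/scene11.png")[130:250,290:390]
cv2.imwrite("pics/c11.png",np.hstack([cv2.resize(a,(400,480),interpolation=cv2.INTER_CUBIC),cv2.resize(b,(400,480),interpolation=cv2.INTER_CUBIC)]))
E
```

```text
time_s: 18.9
tcp_pos: [0.6146, -0.0093, 0.2854]
ee_rot: [3.134, 0.22, -0.0]
wrist_force: [0.4, 0.7, -0.3]
opening: 0.0198
[0.6146030088264881, -0.009280037235875933, 0.2854410875184234] [3.1336094888177, 0.2199058817055468, -4.613341194146711e-05] 0.01979781676823191 0.0025366107568949754
```

View pics/c11.png

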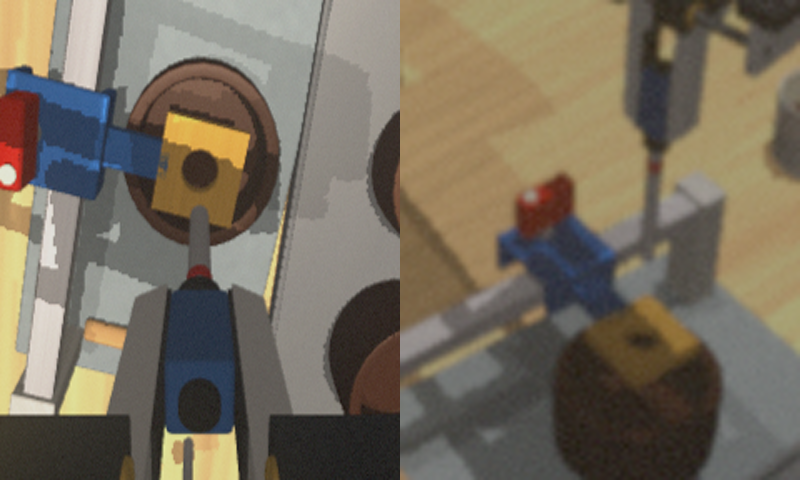

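View pics/wrist11.png

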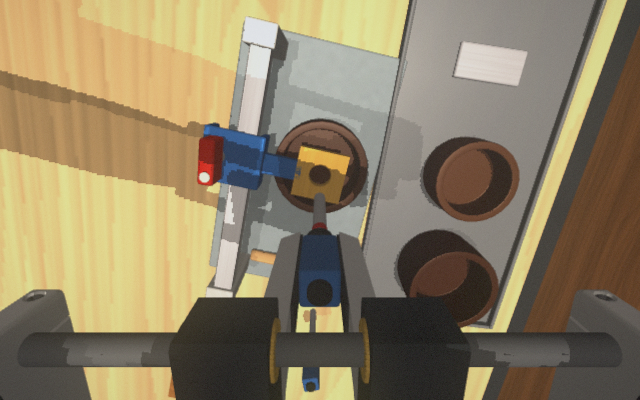

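```bash
python3 - <<'E'
from h import *
a=cv2.imread("pics/wrist11.png")[140:250,270:380]
cv2.imwrite("pics/w11a.png",cv2.resize(a,None,fx=7,fy=5.4,interpolation=cv2.INTER_CUBIC))
st=manip.state();W=cam("wrist",st)
print("tip if centred",proj(W,st["tcp_pos"]-[0,0,.0938]),"hole if",proj(W,[*st["tcp_pos"][:2],.117]))
E
```

```text
tip if centred [318.56910587 196.16666244] hole if [318.72564408 177.33024638]
```

View pics/w11a.png

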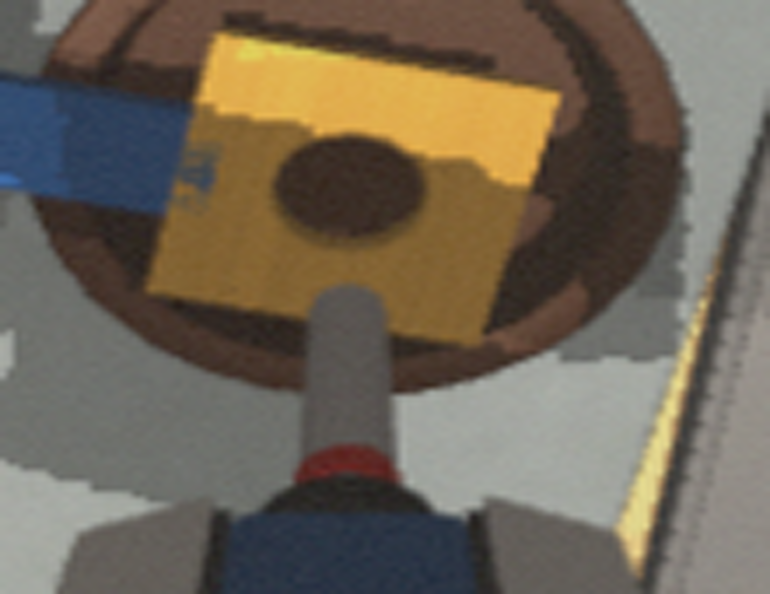

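```bash
python3 - <<'E'
from h import *
a=cv2.imread("pics/scene11.png")[150:250,310:410]
cv2.imwrite("pics/s11a.png",cv2.convertScaleAbs(cv2.resize(a,None,fx=6,fy=6,interpolation=cv2.INTER_CUBIC),alpha=1.6))
S=cam("scene");st=manip.state();p=st["tcp_pos"]
f=lambda X:(proj(S,X)-[310,150]+.42)*6
print("tip",f(p-[0,0,.0938]),"hole",f([*p[:2],.117]),"hole+3mm y",f([p[0],p[1]+.003,.117]))
T=cam("top");b=cv2.imread("pics/top11.png")[120:230,250:400];cv2.imwrite("pics/t11a.png",cv2.resize(b,None,fx=5,fy=5,interpolation=cv2.INTER_CUBIC))
E
```

```text
tip [253.04480488 263.73900263] hole [242.17584294 381.96489771] hole+3mm y [246.93842258 378.86667625]
```

View pics/s11a.png

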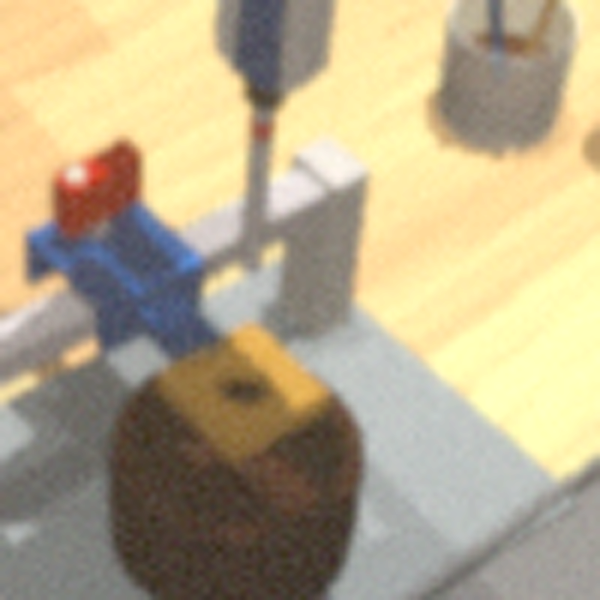

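View pics/t11a.png

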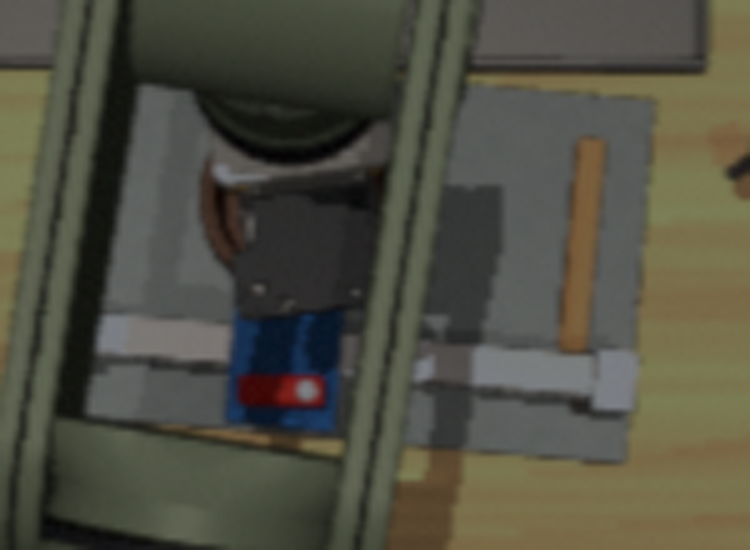

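```bash
python3 -m jog '0.03 -0.045 0 0 0 0 255;0 0 0.1 0 0 0 255;0 0 0.25 0 0 0 255;0 0 0.3 0 0 0 255;0 0 0.3 0 0 0 255;0 0 0.25 0 0 0 255;0 0 0.1 0 0 0 255;0 0 0.07 0 0 0 255;0 0 0 0 0 0 255;0 0 0 0 0 0 255;0 0 0 0 0 0 255'
python3 - <<'E'
from h import *
st=manip.state();print(st["tcp_pos"].tolist(),st["ee_rot"].tolist(),st["opening"],abs(st["qd"]).max())
for n in("wrist","scene"): cv2.imwrite(f"pics/{n}12.png",manip.read_camera(n))
a=cv2.imread("pics/wrist12.png")[140:250,270:380]
cv2.imwrite("pics/w12a.png",cv2.resize(a,None,fx=7,fy=5.4,interpolation=cv2.INTER_CUBIC))
a=cv2.imread("pics/scene12.png")[180:240,310:390]
cv2.imwrite("pics/s12a.png",cv2.convertScaleAbs(cv2.resize(a,None,fx=8,fy=8,interpolation=cv2.INTER_CUBIC),alpha=1.6))
p=st["tcp_pos"]
W=cam("wrist",st);f=lambda X:(proj(W,X)-[270,140]+.43)*[7,5.4]
print("tip",f(p-[0,0,.0938]),"hole",f([*p[:2],.117]))
S=cam("scene");f=lambda X:(proj(S,X)-[310,180]+.43)*8
print("tip",f(p-[0,0,.0938]),"hole",f([*p[:2],.117]))
E
```

```text
time_s: 19.97
tcp_pos: [0.6163, -0.0061, 0.2314]
ee_rot: [3.133, 0.223, 0.002]
wrist_force: [0.7, 0.2, -2.2]
opening: 0.0197
[0.6162947782549573, -0.006100125823473119, 0.23138258715587298] [3.1333028416814686, 0.2228969256766112, 0.0023808241137577915] 0.019690405448578134 0.004044929729257739
tip [342.0287784  305.43903494] hole [342.24007329 272.81253651]
tip [335.94607938 226.27150405] hole [331.97468209 268.16928898]
```

View pics/w12a.png

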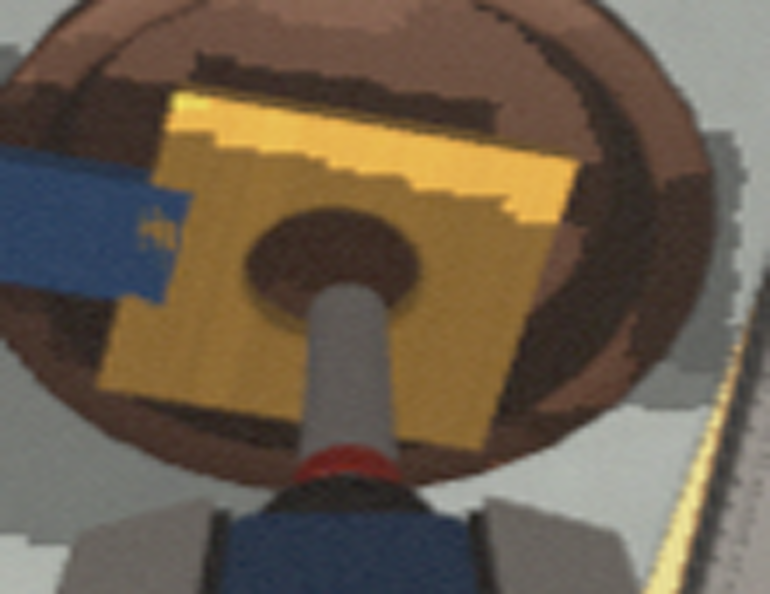

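View pics/s12a.png

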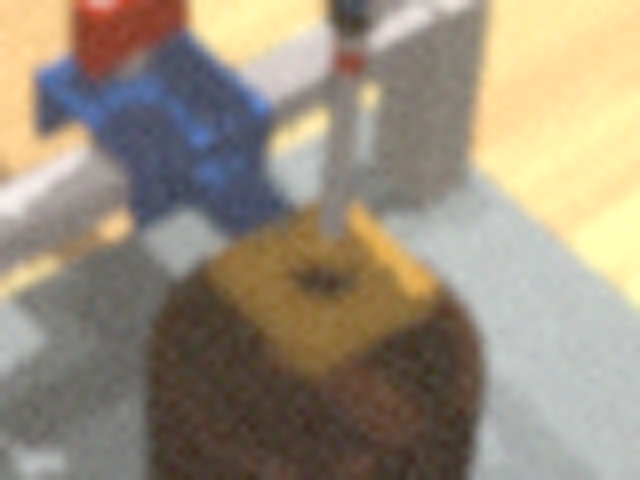

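```bash
python3 -m jog '-0.037 -0.01 0.1 0 0 0 255;0 0 0.1 0 0 0 255;0 0 0.1 0 0 0 255;0 0 0 0 0 0 255;0 0 0 0 0 0 255;0 0 0 0 0 0 255'
python3 - <<'E'
from h import *
for i in range(3):
    st=manip.state();print(st["tcp_pos"].round(4),st["ee_rot"].round(4)); a=manip.read_camera("wrist")
cv2.imwrite("pics/wrist13.png",a);s=manip.read_camera("scene");cv2.imwrite("pics/scene13.png",s)
a=a[140:250,270:380]
cv2.imwrite("pics/w13a.png",cv2.resize(a,None,fx=7,fy=5.4,interpolation=cv2.INTER_CUBIC))
a=s[180:240,310:390]
cv2.imwrite("pics/s13a.png",cv2.convertScaleAbs(cv2.resize(a,None,fx=8,fy=8,interpolation=cv2.INTER_CUBIC),alpha=1.6))
p=st["tcp_pos"]
W=cam("wrist",st);f=lambda X:(proj(W,X)-[270,140]+.43)*[7,5.4]
print("tip",f(p-[0,0,.0938]),"hole",f([*p[:2],.117]))
E
```

```text
time_s: 20.57
tcp_pos: [0.6142, -0.0059, 0.2184]
ee_rot: [-3.134, -0.223, 0.0]
wrist_force: [0.4, -0.7, -0.5]
opening: 0.0198
[ 0.6142 -0.0059  0.2184] [-3.1336e+00 -2.2280e-01  4.0000e-04]
[ 0.6143 -0.0058  0.2186] [3.1337e+00 2.2290e-01 2.0000e-04]
[ 0.6144 -0.0059  0.2187] [3.1336e+00 2.2290e-01 5.0000e-04]
tip [342.87287162 305.62831383] hole [343.00634837 292.59217608]
```

View pics/w13a.png

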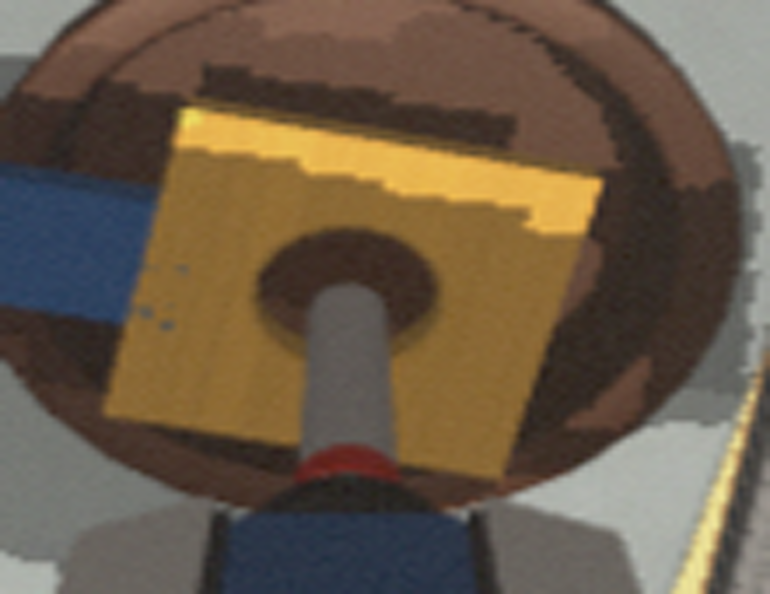

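View pics/s13a.png

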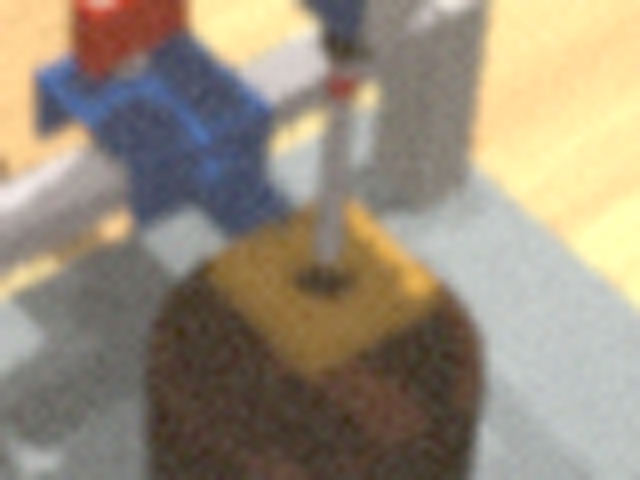

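The tip is lined up with the hole: the brass plate's centre is at column 347 and the rod's at 347 in the wrist crop. I'll lower it in two stages.

```bash
python3 -m jog '0 0 0.1 0 0 0 255;0 0 0.15 0 0 0 255;0 0 0.2 0 0 0 255;0 0 0.2 0 0 0 255;0 0 0.15 0 0 0 255;0 0 0.1 0 0 0 255;0 0 0 0 0 0 255;0 0 0 0 0 0 255;0 0 0 0 0 0 255'
python3 - <<'E'
from h import *
st=manip.state();print(st["tcp_pos"].round(4),st["ee_rot"].round(4),st["wrist_force"],st["ft_torque"])
a=manip.read_camera("wrist");cv2.imwrite("pics/wrist14.png",a);s=manip.read_camera("scene");cv2.imwrite("pics/scene14.png",s)
a=a[140:260,260:380]
b=cv2.convertScaleAbs(s[170:240,310:380],alpha=1.6)
cv2.imwrite("pics/c14.png",np.hstack([cv2.resize(x,(400,560),interpolation=cv2.INTER_CUBIC) for x in (a,b)]))
E
```

```text
time_s: 21.52
tcp_pos: [0.6145, -0.0059, 0.1829]
ee_rot: [3.134, 0.223, 0.001]
wrist_force: [-0.6, 1.0, -1.5]
opening: 0.0197
[ 0.6145 -0.0059  0.1829] [3.1336e+00 2.2290e-01 1.0000e-03] [-0.58860029  0.99298544 -1.46147865] [-0.03655203 -0.14380545 -0.02324029]
```

View pics/c14.png

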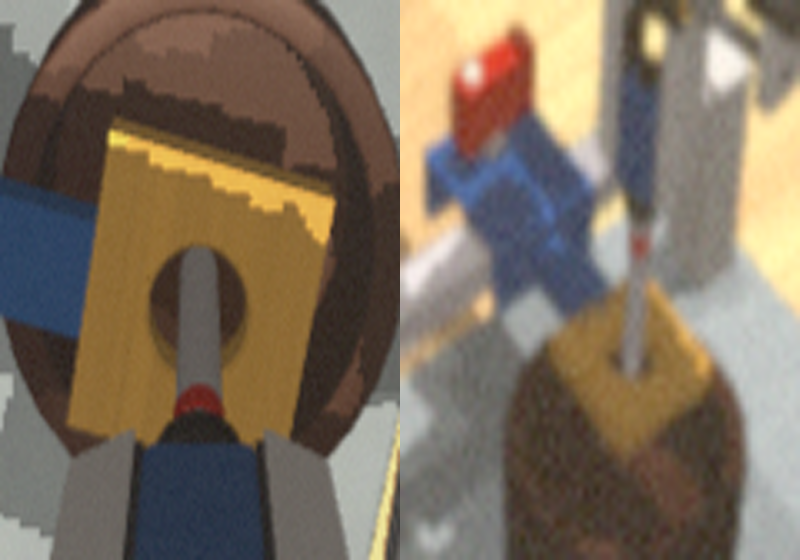

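```bash
python3 - <<'E'
from h import *
st=manip.state();p=st["tcp_pos"]
W=cam("wrist",st);f=lambda X:(proj(W,X)-[260,140]+.4)*[400/120,560/120]
print("tip",f(p-[0,0,.0938]),"axis at plate",f([*p[:2],.117]),[f([p[0],p[1]+d,.117]) for d in(.0125,-.0125)])
br=[(113,128),(335,193),(290,440),(68,428)]
A=lambda u,v:(u*.3+260-.4,v*120/560+140-.4)
R=Ro.from_rotvec(st["ee_rot"]).as_matrix()
for q in [(198,248),(198,372),(149,305),(247,305),(113,128),(335,193),(68,428)]: print(q,((onz(W,A(*q),.117)-p)@R*1e3).round(1)[:2])
a=cv2.imread("pics/wrist14.png")[150:240,280:360]
cv2.imwrite("pics/w14a.png",cv2.convertScaleAbs(cv2.resize(a,(640,720)[::1],interpolation=cv2.INTER_CUBIC)[:600],alpha=1.5))
E
```

```text
tip [196.21844817 263.88877086] axis at plate [196.03455036 308.098506  ] [array([203.19018235, 240.99499647]), array([189.06506352, 373.4563985 ])]
(198, 248) [  0.4 -11.1]
(198, 372) [ 0.4 12.1]
(149, 305) [-11.8  -0.6]
(247, 305) [12.6 -0.6]
(113, 128) [-20.  -32.5]
(335, 193) [ 33.7 -21. ]
(68, 428) [-32.7  22.9]
```

View pics/w14a.png

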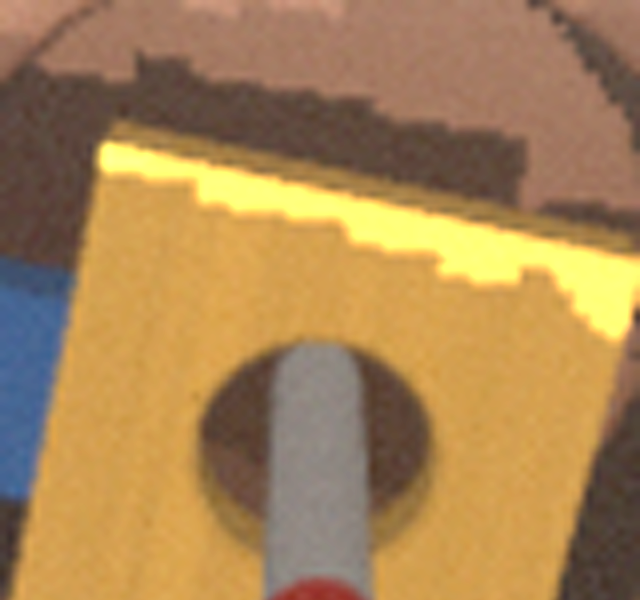

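The rod sits in the hole centred to about 0.6 mm. I'll lower it the rest of the way.

```bash
python3 -m jog '0 0 0.1 0 0 0 255;0 0 0.2 0 0 0 255;0 0 0.25 0 0 0 255;0 0 0.25 0 0 0 255;0 0 0.2 0 0 0 255;0 0 0.15 0 0 0 255;0 0 0.1 0 0 0 255;0 0 0 0 0 0 255;0 0 0 0 0 0 255;0 0 0 0 0 0 255'
python3 - <<'E'
from h import *
st=manip.state();print(st["tcp_pos"].round(4),st["ee_rot"].round(4),st["wrist_force"],st["ft_torque"])
a=manip.read_camera("wrist");cv2.imwrite("pics/wrist15.png",a);s=manip.read_camera("scene");cv2.imwrite("pics/scene15.png",s)
a=a[140:260,260:380]
b=cv2.convertScaleAbs(s[185:235,325:375],alpha=1.6)
cv2.imwrite("pics/c15.png",np.hstack([cv2.resize(x,(400,560),interpolation=cv2.INTER_CUBIC) for x in (a,b)]))
p=st["tcp_pos"];S=cam("scene");f=lambda X:(proj(S,X)-[325,185]+.4)*[8,11.2]
for z in (.109,.113,.117,.121,.132): print(z,f([p[0],p[1],z]))
E
```

```text
time_s: 22.45
tcp_pos: [0.6147, -0.0059, 0.1331]
ee_rot: [3.133, 0.223, 0.002]
wrist_force: [0.4, -0.5, -0.8]
opening: 0.0201
[ 0.6147 -0.0059  0.1331] [3.1334e+00 2.2280e-01 1.7000e-03] [ 0.39710289 -0.54835997 -0.7666039 ] [ 0.02299189 -0.09158988  0.00529248]
0.109 [207.44643283 337.53549625]
0.113 [208.19434771 326.37341345]
0.117 [208.94612018 315.15375899]
0.121 [209.70178016 303.87608632]
0.132 [211.80013801 272.55962966]
```

View pics/c15.png

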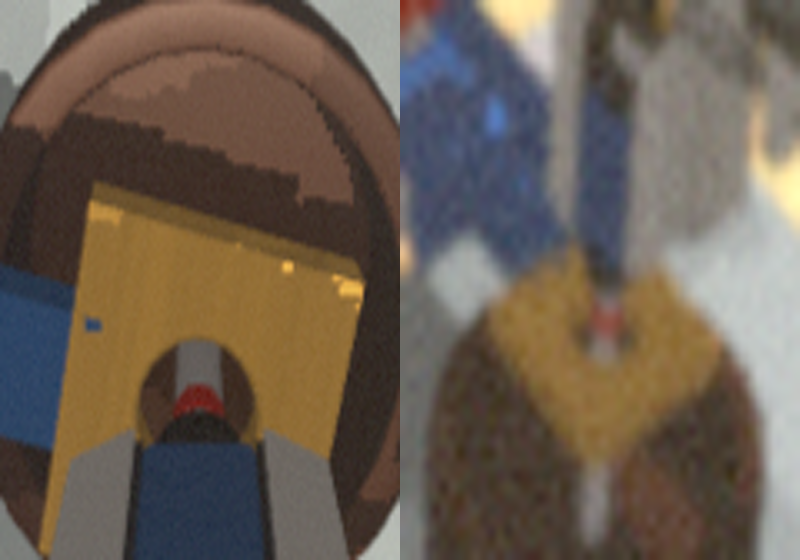

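```bash
python3 - <<'E'
from h import *
st=manip.state();p=st["tcp_pos"];W=cam("wrist",st);R=Ro.from_rotvec(st["ee_rot"]).as_matrix()
f=lambda X:(proj(W,X)-[260,140]+.4)*[400/120,560/120]
for off in (.0898,.0938,.0978): print(off,"band low edge row",f(p+R@[0,-.005,off-.077])[1].round(1),"btn ctr px",proj(W,p+R@[0,0,off-.156]).round(1),"collar low front",f(p+R@[0,-.009,off-.096])[1].round(1))
E
python3 - <<'E'
import cv2
a=cv2.imread("pics/wrist15.png")[190:330,270:370]
cv2.imwrite("pics/w15a.png",cv2.convertScaleAbs(cv2.resize(a,None,fx=4.2,fy=4.2,interpolation=cv2.INTER_CUBIC),alpha=1.6))
E
```

```text
0.0898 band low edge row 391.4 btn ctr px [317.7 299.1] collar low front 415.7
0.0938 band low edge row 381.4 btn ctr px [317.7 293.9] collar low front 404.3
0.0978 band low edge row 371.7 btn ctr px [317.8 289. ] collar low front 393.3
```

View pics/w15a.png

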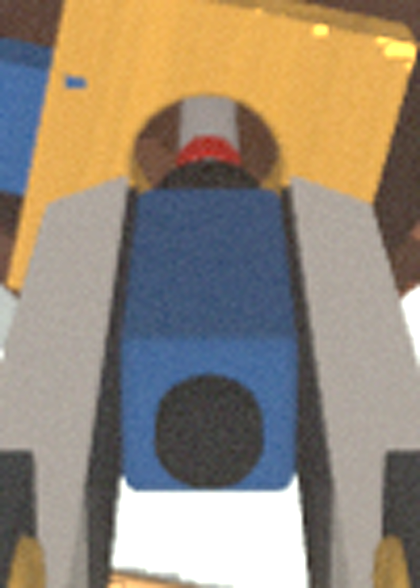

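```bash
python3 -m jog '0 0 0.04 0 0 0 255;0 0 0.04 0 0 0 255;0 0 0 0 0 0 255;0 0 0 0 0 0 255;0 0 0 0 0 0 255;0 0 0 0 0 0 255'
python3 - <<'E'
from h import *
st=manip.state();print(st["tcp_pos"].round(4),st["ee_rot"].round(4),st["wrist_force"],st["opening"])
a=manip.read_camera("wrist");cv2.imwrite("pics/wrist16.png",a);s=manip.read_camera("scene");cv2.imwrite("pics/scene16.png",s)
t=manip.read_camera("top");cv2.imwrite("pics/top16.png",t)
a=a[150:250,265:375]
cv2.imwrite("pics/w16a.png",cv2.convertScaleAbs(cv2.resize(a,(660,600),interpolation=cv2.INTER_CUBIC),alpha=1.4))
cv2.imwrite("pics/s16a.png",cv2.convertScaleAbs(cv2.resize(s[160:260,300:420],(720,600),interpolation=cv2.INTER_CUBIC),alpha=1.6))
p=st["tcp_pos"];W=cam("wrist",st);R=Ro.from_rotvec(st["ee_rot"]).as_matrix()
print([((proj(W,[*(p+R@[x,y,0])[:2],.117])-[265,150]+.4)*6).round() for x,y in((-.0125,0),(.0125,0),(0,-.0125),(0,.0125))])
E
```

```text
time_s: 23.05
tcp_pos: [0.6143, -0.0058, 0.1294]
ee_rot: [-3.134, -0.223, -0.0]
wrist_force: [0.2, -0.3, -0.6]
opening: 0.02
[ 0.6143 -0.0058  0.1294] [-3.1337e+00 -2.2290e-01 -1.0000e-04] [ 0.24700329 -0.33348725 -0.62981325] 0.019962712329265275
[array([210., 486.]), array([434., 486.]), array([322., 381.]), array([322., 588.])]
```

View pics/w16a.png

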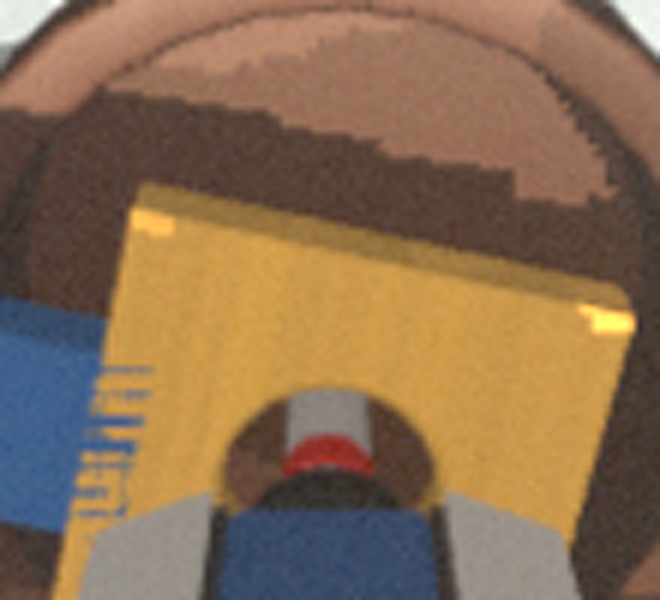

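View pics/s16a.png

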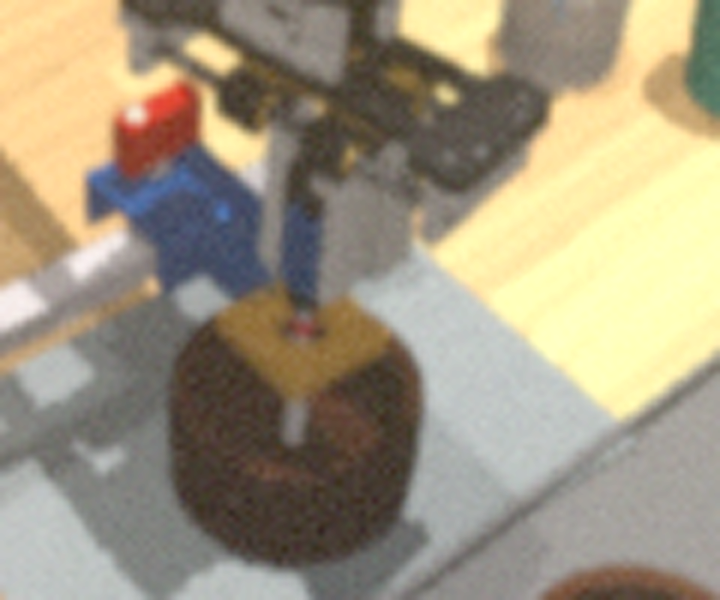

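```bash
python3 - <<'E'
from h import *
from scipy.optimize import least_squares
st={"tcp_pos":np.array([0.6146,-0.00928,0.28544]),"ee_rot":np.array([3.13361,.21991,0])}
W=cam("wrist",st);A=lambda u,v:(u/7+270-.43,v/5.4+140-.4)
h=np.mean([onz(W,A(*q),.117)[:2] for q in[(215,32),(562,93),(482,347),(147,292)]],0)
P=[onz(W,A(*q),.077)[:2] for q in [(684,140),(400,392),(290,388),(150,335),(560,335),(60,260)]]
r=least_squares(lambda c:[np.hypot(*(p-c[:2]))-c[2] for p in P],[.61,-.01,.06]);print(h,r.x,r.fun*1e3)
E
```

```text
[ 0.61546657 -0.0070449 ] [ 0.61574036 -0.00624195  0.05854535] [ 0.04056234  0.59585832  0.12441949 -0.77588737 -0.38006181  0.39510902]
```

The hole and the pot centre agree within about 1 mm, so I'm handing in.

```bash
python3 - <<'E'
from h import *
s=manip.state();print(s["time_s"],s["tcp_pos"].round(4),s["opening"],abs(s["qd"]).max());manip.job_done()
E
```

```text
23.2 [ 0.6143 -0.0058  0.1294] 0.01959491520581173 0.001990728439745766
the job is handed in; nothing more can be done
```

I handed the job in at 23.2 s. The carriage was locked over the pot and the probe was held upright and still in the guide hole. The hand-in reports no verdict, so everything below is from my own measurements.

**What I did**
- **Carriage:** I slid it about 77 mm by the knob, then turned the knob about 1.52 rad clockwise. At the end the wrist torque had risen to about 0.67 N m, so it was hard against the stop.
- **Probe:** I took the one in the wooden holder, the nearest to the base, by its head. I lowered it through the guide with no contact force showing at the checks along the way.

**Last checks**
- **Hole over pot:** the wrist camera puts the two centres about 1 mm apart.
- **Rod in hole:** centred to about 1 mm in the wrist picture.
- **Red band:** works out to z = 116.6 mm, against 117 mm for the guide's top.
- **Grip:** 20 mm opening with the arm at rest.

**What failed or disagreed**
- **First knob grasp:** it closed on air above the knob. The fingertips proved to be about 36 mm further back than the stated tool frame, so I corrected for that and regrasped.
- **Hole position:** the wrist camera put the locked hole 2–4 mm further along +y than the fixed cameras had before locking. The rough scene picture also disagreed by about 3 mm with the wrist picture on how the tip lined up with the hole. I relied on the wrist picture, where tip and hole appear together.

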